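# Tighten the water filter's union nut with a spanner in a cramped bay

## Task

The union nut on the worktop water filter has worked loose. Draw the open-ended spanner out of the wooden sleeve by its jaw end, lay it down flat on the worktop, then take it again by its rubber grip and tighten the nut fully home (clockwise from above) with the spanner alone, lifting and reseating it after each short swing between the cheeks. Leave the spanner lying flat on the worktop clear of the filter, and do not disturb the mug, the tin or the jar.

Things in the scene. Friction and masses are not known exactly. Their poses are not given: they have to be found in the camera images.
- filter: Fixed white water filter, 155 x 150 x 170 mm. Origin on the worktop under the upright nut axis; +x points to the tank at the back, -x out of the open bay. Flat deck, top 45 mm above the worktop, reaching 62 mm in front of the axis and 75 mm to each side; the tank begins 45 mm behind the axis.
- nut (a joint): Angle of the nut in rad; grows clockwise seen from above (tightening). Hard stop, fully home, at 3.142. It stays where left and takes about 0.15 N m to turn. The spanner fits when its yaw minus the filter's (counter-clockwise positive) = -value + a multiple of 1.047; its play is about 0.12 rad either way, taken up first in a swing.
- spanner: Loose steel open-ended spanner, 211 mm long, about 180 g, flat underside. Origin on its underside at the jaw centre (on the nut axis when seated); +x out of the jaw's mouth, handle to -x, z up. Head 58 mm wide, 12 mm thick; prongs reach 21 mm ahead of the origin; jaw 34 mm wide, 20.5 mm deep behind the origin. Seated, its underside is 0 to 4 mm above the deck.
- spanner_neck (a point): Middle of the neck, 60 mm behind the jaw centre, 6 mm above the underside. Neck 16 mm wide, 12 mm thick, free from 38 to 106 mm behind the jaw centre: the place to take it while its grip is in the sleeve.
- spanner_grip (a point): Middle of the black rubber grip, 140 mm behind the jaw centre, 9 mm above the underside. Grip 22 mm wide, 18 mm thick, from 106 to 190 mm behind the jaw centre.
- holder: Fixed wooden tool sleeve on the worktop, 100 x 56 x 44 mm, no floor. Origin on the worktop at its centre; a tunnel 36 mm wide and 36 mm high runs along its x, open at +x (50 mm from the origin), shut at the back. The spanner starts with its grip in the tunnel, neck and jaw standing out along +x.
- mug: Spotted mug, 92 x 127 x 93 mm, bystander; origin at the centre of its underside.
- tuna_tin: Low tin, 86 mm diameter, 40 mm high, bystander; origin at the centre of its underside.
- honey_jar: Glass jar with a grey lid, 71 mm diameter, 110 mm high, bystander; origin at the centre of its underside.
- bay (a point): Mouth of the bay, 90 mm in front of the nut axis, at deck height. Two upright cheeks rise 40 mm above the deck; seen from the nut axis their inner faces lie 50 deg left and right of the filter's -x, from 42 to 90 mm out. They stop the spanner's handle about 43 deg either side of the bay's middle.
- pipe_bend (a point): Top of the 17 mm steel pipe that rises from the nut along its axis, 75 mm above the deck, where it bends back into the tank. So the jaw must pass round the pipe from the front, then come down on the nut. With its underside 20 mm or more above the deck the spanner is free of the nut and can turn about the pipe; keep that underside below 55 mm.
- nut_hex: Brass hexagon union nut, 32 mm across flats, turning with joint nut. Origin on its axis at deck height (45 mm above the worktop). Flats from 1 to 13 mm above the deck, a round tapered collar (32 to 25 mm) above to 18 mm. Two flats are parallel to its x axis, which is the filter's x axis when the joint reads 0 or 3.142 (corner and not flat towards x). To be turned with the spanner, not the fingers.
Things that resemble listed ones, but are neither listed nor needed, are in the scene too. Leave any orange look-alike of the spanner alone.

How it is judged:
By the outcome, as a careful person would: the job done as asked, in the order asked, and still so for the second after the job is handed in, with the robot touching nothing.
It also fails if it takes over 72 s, if anything falls off the work surface, if the arm or the gripper's body presses on something with over 40 N, if the wrist force passes 120 N, or if a joint passes its speed limit or range.

## Robot

A 6-joint arm with a two-finger parallel gripper is mounted at the origin on a cart in front of the work surface, level with it; the furniture and walls round the work are solid. World frame = base frame: x ahead of the robot, y to its left, z up, the work surface at z = 0. Lengths are in m, angles in rad, forces in N, time in s.
With the tool pointing down it reaches from about 0.375 to 0.9 m from the base axis. Payload 3.1 kg.
Tool frame: the origin (TCP) lies on the centre line of the jaws, within the pads' length; the fingertips stand 14 mm ahead of it and the grasp point (between the pads) lies 5 mm behind it; y points along the fingers, z is the direction in which the jaws open and shut, and the axes are right-handed (so a half turn about y gives the same grasp; the last joint's range is limited). The gripper opens to 87 mm and grips with 3 to 60 N. Pads are 19 mm wide; open, the fingers measure 117 mm over their backs; the gripper's body (75 mm by 190 mm) begins 51 mm behind the grasp point.
Start: joints at [-1.306, 0.527, 1.433, -0, 1.181, -0.178], TCP at [0.268, -0.564, 0.237] pointing down, gripper open.
Joint ranges: [-3.08, 3.08], [-0.75, 2.2], [0.22, 2.44], [-1.43, 4.57], [0, 2.65], [-2.85, 2.85]. Speed limits (rad/s): [2.79, 2.79, 3.14, 3.14, 3.14, 3.14].

## Interface

Orientations are given as a unit quaternion [x, y, z, w].
In Python, from rig import robot, vision gives the robot as it stands.
- The arm moves only by the shell command python3 -m crank 'ROWS' [FORCE]. ROWS is JSON, a list of rows, each a list of 7 numbers: the shift along the tool's x, y, z as a fraction of full scale, then the turn, a rotation vector about the tool's x, y, z as a fraction of full scale, then the gripper command: -1 is shut, 1 is fully open, values between are in proportion. In form: [[x, y, z, wx, wy, wz, grip], ...]. A call has 1 to 10 rows; each row is the pose to reach, as a shift and turn from the pose commanded when the call began, along the tool's axes at that moment, turning the shorter way round; what a row does not reach only later rows make up. Full scale, the value 1, is 50 cm for a shift and pi rad for a turn. A row lasts 1/8 s, in which the tool goes at most 62.5 mm and 10.7 degrees, less where a joint would pass 70% of its speed; a pose out of reach is approached as far as the arm can. A call with a number of a shift or a turn outside -1 to 1 is refused whole. A call with a gripper value outside its range is refused whole. The fingers move at their own pace and stop on an object; FORCE is the grip in N (left out, the last holds). Time passes only in rows, so rows that repeat a pose let the fingers close. It gives the time, the measured TCP pose, the force and the opening at its end, in the units of the state.
- robot.get_obs(): the state, without advancing time (a new reading comes with each control period).
- vision.camera(name): name is "scene" or "top" or "wrist"; returns the picture (480x640x3 uint8, blue, green, red); there is no depth.
- vision.camera_info(name): a dict with "vfov" (degrees; the focal length in pixels is half the picture's height over the tangent of half this angle, whatever the lens; pixels are square), "cx", "cy" (the principal point, pixels), "world_from_camera" (4x4, takes a point from camera to world coordinates); the wrist camera has in their place "tool_from_camera" (4x4, takes a point from camera to tool coordinates, whose origin is the TCP and whose axes are the tool frame's). Camera axes: x right, y up, looking along -z (the intrinsics and any distortion apply to the point x, -y, -z); pixel columns grow to the right and rows downward; lengths in m; the calibration is good to about 2 mm. The wrist camera is an equidistant fisheye: a pixel r from the principal point sees the ray r / f radians off the axis. A picture is of the moment at which its call begins: read the wrist's pose just before it. camera_info takes no time and is no camera call.
- robot.hand_in(): hands the job in, once; it reports no verdict.
The state is a dict: "time": time; "q": joint angles; "joint_velocities": joint speeds; "joint_torque": joint torques, N m; "position": TCP position; "tool_rot": TCP orientation; "ft_force": force on the tool from outside, world axes, zero at the start; "moment": the same for the moment, N m; "grip_width": finger opening in m.
Only numpy, scipy, OpenCV 4.12 (cv2) and the standard library are available. Lean on these libraries where they do the work, as an engineer would, in place of code of your own. Each camera call takes 0.05 s, during which the arm holds its last target.

## Working session

There is one attempt and no reset: what is moved stays moved. The work goes in short steps, Python scripts to look and compute and a shell command to move; the robot and the scene stay as the last step left them, time stands still between calls to the robot, and variables do not carry over. Pictures are saved under pics/ and viewed, and the job is handed in when it is done.

```bash
ls; mkdir -p pics; python3 - <<'E'
from rig import robot, vision
import cv2
print(robot.get_obs())
for n in ("scene","top","wrist"):
    print(n,vision.camera_info(n))
for n in ("scene","top","wrist"):
    cv2.imwrite(f"pics/{n}0.png",vision.camera(n))
E
```

```text
pics
{'time': 0.0, 'q': array([-1.30550469e+00,  5.28456256e-01,  1.43387648e+00, -1.15315400e-05,
        1.18137547e+00, -1.78512195e-01]), 'joint_velocities': array([ 4.02394662e-04,  6.65778883e-04, -2.13456914e-05,  4.76021584e-04,
        1.30853967e-03, -1.87128808e-03]), 'joint_torque': array([-4.78717611e-04, -4.40041208e+01, -1.76592940e+01,  6.32319669e-02,
        5.83075953e-02, -1.83431403e-04]), 'position': array([ 0.26819577, -0.56377411,  0.23558589]), 'tool_rot': array([-0.15566145,  0.69051533, -0.68902115,  0.15558903]), 'ft_force': array([ 1.2273571 , -0.24037975, -0.80896557]), 'moment': array([-0.00232132, -0.04117261,  0.01630718]), 'grip_width': 0.0868128159904179}
scene {'vfov': 52.04541399706555, 'cx': 319.942273523008, 'cy': 238.44675910691504, 'world_from_camera': array([[-0.63939393,  0.3471386 , -0.68605408, -0.2735027 ],
       [-0.76873786, -0.30573962,  0.56175207,  0.63812491],
       [-0.01474809,  0.88657661,  0.46234664,  0.61355571],
       [ 0.        ,  0.        ,  0.        ,  1.        ]])}
top {'vfov': 47.276506438025, 'cx': 312.91034207166587, 'cy': 245.81761073789542, 'world_from_camera': array([[-0.01282633,  0.99494315, -0.09961735,  0.40595836],
       [-0.99966822, -0.01053384,  0.02350497,  0.01938294],
       [ 0.02233676,  0.09988578,  0.99474816,  1.36016828],
       [ 0.        ,  0.        ,  0.        ,  1.        ]])}
wrist {'vfov': 65.70646984690485, 'cx': 320.4863647943265, 'cy': 239.03532000217623, 'tool_from_camera': array([[-1.29760378e-04, -9.60678147e-01, -2.77664330e-01,
        -7.56933242e-02],
       [-2.05430525e-04,  2.77664352e-01, -9.60678128e-01,
        -1.49051802e-01],
       [ 9.99999970e-01, -6.76172282e-05, -2.33382448e-04,
        -1.83158673e-04],
       [ 0.00000000e+00,  0.00000000e+00,  0.00000000e+00,
         1.00000000e+00]])}
```

View pics/top0.png

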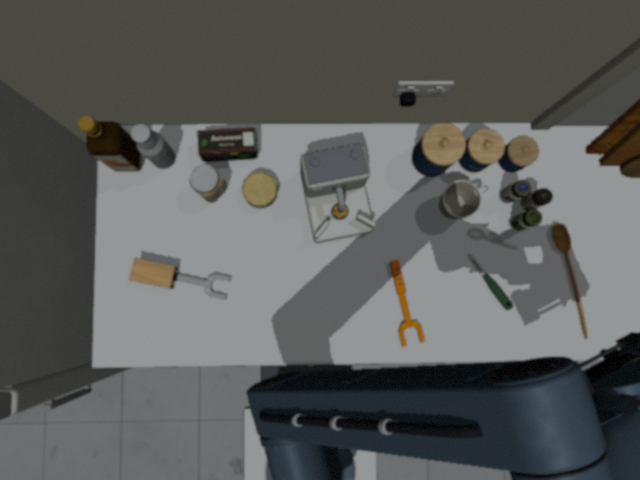

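View pics/scene0.png

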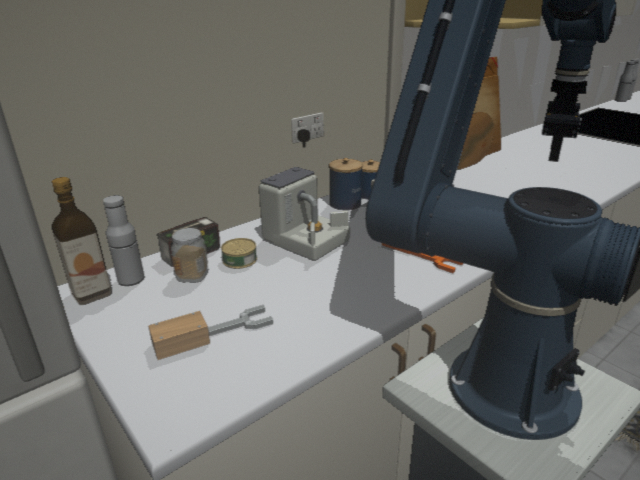

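View pics/wrist0.png

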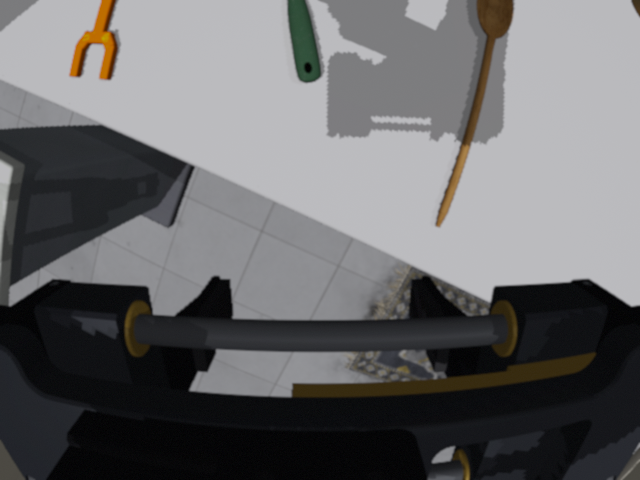

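Top view: the grey spanner has its neck at about (190,278) and its jaw at (218,285), and it stands out of the wooden sleeve at (152,272). The orange look-alike is at (405,310), to be left alone. The filter is at (338,190) with its nut at about (340,211). The tin is at (260,188), the jar at (207,182) and the mug at (460,198). The grey one in the wooden sleeve fits the description, and I'll confirm it in enlarged crops.

```bash
cat > h.py <<'E'
import numpy as np, cv2
from rig import robot, vision
from scipy.spatial.transform import Rotation as R
def ray(name,u,v,obs=None):
    c=vision.camera_info(name); f=240/np.tan(np.radians(c['vfov']/2))
    x=(u-c['cx']); y=(v-c['cy'])
    if name=='wrist':
        r=np.hypot(x,y); t=r/f; s=np.sin(t)/max(r,1e-9)
        d=np.array([x*s,-y*s,-np.cos(t)])
        T=np.eye(4);T[:3,:3]=R.from_quat(obs['tool_rot']).as_matrix();T[:3,3]=obs['position']
        M=T@c['tool_from_camera']
    else:
        d=np.array([x/f,-y/f,-1.]); M=c['world_from_camera']
    return M[:3,3],M[:3,:3]@d
def at(name,u,v,z,obs=None):
    o,d=ray(name,u,v,obs); return o+d*(z-o[2])/d[2]
def proj(name,p,obs=None):
    c=vision.camera_info(name); f=240/np.tan(np.radians(c['vfov']/2))
    if name=='wrist':
        T=np.eye(4);T[:3,:3]=R.from_quat(obs['tool_rot']).as_matrix();T[:3,3]=obs['position']
        M=T@c['tool_from_camera']
    else: M=c['world_from_camera']
    q=np.linalg.inv(M)@np.append(p,1); x,y,z=q[0],-q[1],-q[2]
    if name=='wrist':
        r=np.hypot(x,y); t=np.arctan2(r,z); k=f*t/max(r,1e-9)
    else: k=f/z
    return np.array([c['cx']+x*k,c['cy']+y*k])
def crop(img,u0,v0,u1,v1,s,fn):
    c=cv2.resize(img[v0:v1,u0:u1],None,fx=s,fy=s,interpolation=cv2.INTER_CUBIC)
    step=10
    for u in range((u0+9)//10*10,u1,10):
        cv2.line(c,((u-u0)*s,0),((u-u0)*s,6 if u%50 else 14),(0,0,255),1)
        if u%20==0: cv2.putText(c,str(u),((u-u0)*s,18),0,.35,(0,0,255),1)
    for v in range((v0+9)//10*10,v1,10):
        cv2.line(c,(0,(v-v0)*s),(6,(v-v0)*s),(0,0,255),1)
        if v%20==0: cv2.putText(c,str(v),(8,(v-v0)*s+4),0,.35,(0,0,255),1)
    cv2.imwrite(fn,c)
E
python3 - <<'E'
from h import *
i=cv2.imread('pics/top0.png')
crop(i,120,245,245,310,6,'pics/t_sp.png')
crop(i,290,135,390,250,5,'pics/t_fi.png')
E
```

```text
(no output)
```

View pics/t_sp.png

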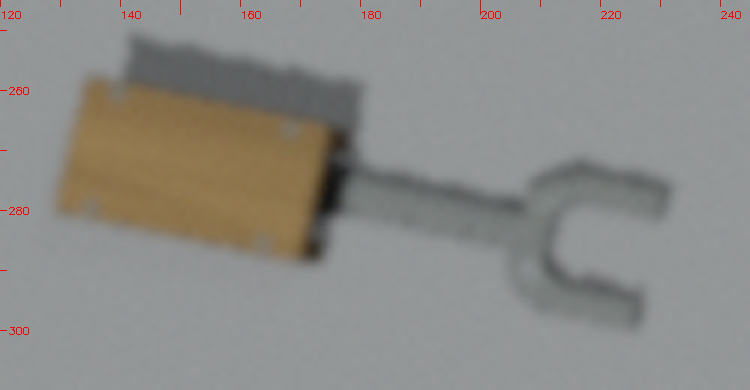

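View pics/t_fi.png

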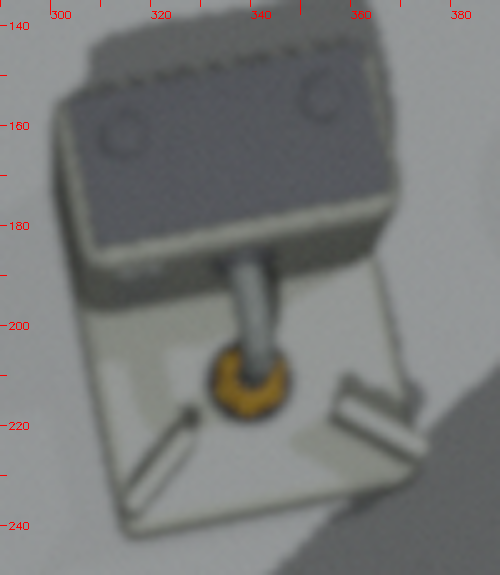

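The crop confirms it: a grey steel spanner with its neck running (178,276)→(205,283) and prong tips at about (229.5,278) and (225.5,297.5). The filter deck's front corners are at (314,240) and (372,229), and the nut is centred at (338,211).

```bash
python3 - <<'E'
from h import *
a=at('top',229.5,278,.012);b=at('top',225.5,297.5,.012);t=(a+b)/2
n1=at('top',180,277,.012);n2=at('top',203,282.8,.012)
d=t-n1; yaw=np.arctan2(d[1],d[0]); u=np.array([np.cos(yaw),np.sin(yaw)])
print('tips',a,b,np.linalg.norm(a-b),'mid',t,'yaw',yaw, 'from tips',np.arctan2(*(np.array([-(a-b)[0],(a-b)[1]])[[0,1]])))
print('n1',n1,'n2',n2, 'jaw c',t[:2]-.021*u,'neck',t[:2]-.081*u)
# holder corners top z .044
for p in [(134.5,258),(129.5,280),(175,266),(170.5,287)]: print('hold',at('top',*p,.044))
fl=at('top',313.5,240,.045);fr=at('top',371.5,229,.045);print('deck',fl,fr,np.linalg.norm(fl-fr))
e=(fl-fr)[:2]; y=np.arctan2(e[1],e[0])-np.pi/2; print('filter yaw',y)
print('from front mid', (fl+fr)[:2]/2+.062*np.array([np.cos(y),np.sin(y)]))
print('nut top',at('top',338,211,.06))
for p in [(190,278),(260,188),(207,182),(460,198)]: print(p,at('top',*p,.04))
E
```

```text
tips [0.46393266 0.19284007 0.012     ] [0.41650875 0.20245769 0.012     ] 0.048389317248675325 mid [0.44022071 0.19764888 0.012     ] yaw -1.8046837738017854 from tips -1.7708837964060333
n1 [0.46781086 0.31345339 0.012     ] n2 [0.45297861 0.25737294 0.012     ] jaw c [0.44508768 0.21807711] neck [0.45899334 0.27644348]
hold [0.5130176  0.41517055 0.044     ]
hold [0.46062413 0.42596628 0.044     ]
hold [0.49276808 0.31866017 0.044     ]
hold [0.44280992 0.3287082  0.044     ]
deck [ 0.55176024 -0.01329789  0.045     ] [ 0.57713372 -0.15429157  0.045     ] 0.14325861760692574
filter yaw 0.17805593648081097
from front mid [ 0.62546675 -0.0728135 ]
nut top [ 0.61954784 -0.0726789   0.06      ]
(190, 278) [0.46385072 0.28350228 0.04      ]
(260, 188) [0.6813533  0.11553978 0.04      ]
(207, 182) [0.69726871 0.24446371 0.04      ]
(460, 198) [ 0.65238727 -0.374736    0.04      ]
```

```bash
cat >> h.py <<'E'
def toolR(yawx, pitch=0.0):
    # tool y down, tool x horizontal at yawx, z = x cross y
    x=np.array([np.cos(yawx),np.sin(yawx),0]); y=np.array([0,0,-1.]); z=np.cross(x,y)
    return np.stack([x,y,z],1)
def row(P0,R0,P,Rt):
    s=R0.T@(np.asarray(P)-P0)/.5; w=R.from_matrix(R0.T@Rt).as_rotvec()/np.pi
    return [round(float(v),4) for v in (*s,*w)]
def cur():
    o=robot.get_obs(); return o['position'],R.from_quat(o['tool_rot']).as_matrix(),o
E
python3 - <<'E'
from h import *
P,M,o=cur(); print(M.round(3)); print('yawx',np.arctan2(M[1,0],M[0,0]))
E
```

```text
[[-0.903 -0.     0.429]
 [-0.429  0.002 -0.903]
 [-0.    -1.    -0.002]]
yawx -2.6977901344092725
```

```bash
python3 - <<'E'
from h import *
P,M,o=cur()
P=np.array([.268,-.564,.237])
print(row(P,M,[.45,-.2,.25],toolR(-2.2)), row(P,M,[.459,.277,.16],toolR(-1.79)))
E
```

```text
[-0.6413, -0.025, -0.5012, 0.0005, -0.1585, -0.0002] [-1.0672, 0.1565, -1.3548, 0.0004, -0.289, -0.0003]
```

```bash
python3 -m crank '[[-0.64,-0.025,-0.5,0,-0.158,0,0.2],[-0.64,-0.025,-0.5,0,-0.158,0,0.2],[-0.64,-0.025,-0.5,0,-0.158,0,0.2],[-0.64,-0.025,-0.5,0,-0.158,0,0.2],[-0.64,-0.025,-0.5,0,-0.158,0,0.2],[-0.64,-0.025,-0.5,0,-0.158,0,0.2],[-0.64,-0.025,-0.5,0,-0.158,0,0.2]]' 40; python3 - <<'E'
from h import *
P,M,o=cur()
print(P,np.arctan2(M[1,0],M[0,0]),o['q'])
print(row(P,M,[.459,.277,.16],toolR(-1.79)))
E
```

```text
time: 1.02
position: [0.4505, -0.1981, 0.249]
tool_rot: [-0.321, 0.63, -0.63, 0.321]
ft_force: [-0.6, -0.7, -0.3]
grip_width: 0.0522
[ 0.45051088 -0.19808363  0.24903253] -2.1985193513914725 [-6.42042993e-01  3.32887158e-01  1.74312235e+00  5.51361450e-04
  1.06648495e+00 -1.45868286e-02]
[-0.7789, 0.1789, -0.5441, 0.0002, -0.13, -0.0002]
```

```bash
python3 -m crank '[[-0.779,0.179,-0.544,0,-0.13,0,0.2],[-0.779,0.179,-0.544,0,-0.13,0,0.2],[-0.779,0.179,-0.544,0,-0.13,0,0.2],[-0.779,0.179,-0.544,0,-0.13,0,0.2],[-0.779,0.179,-0.544,0,-0.13,0,0.2],[-0.779,0.179,-0.544,0,-0.13,0,0.2],[-0.779,0.179,-0.544,0,-0.13,0,0.2],[-0.779,0.179,-0.544,0,-0.13,0,0.2],[-0.779,0.179,-0.544,0,-0.13,0,0.2]]' 40; python3 - <<'E'
from h import *
P,M,o=cur()
print(P,np.arctan2(M[1,0],M[0,0]),o['q'])
cv2.imwrite('pics/w1.png',vision.camera('wrist'))
cv2.imwrite('pics/t1.png',vision.camera('top'))
E
```

```text
time: 2.15
position: [0.4593, 0.2765, 0.1587]
tool_rot: [-0.443, 0.551, -0.551, 0.443]
ft_force: [-0.5, -0.1, -0.4]
grip_width: 0.0524
[0.45933943 0.27652184 0.15867622] -1.7880515108471953 [3.33153477e-01 5.18599068e-01 1.73103451e+00 4.50101278e-04
 8.92498531e-01 5.50126137e-01]
```

View pics/w1.png

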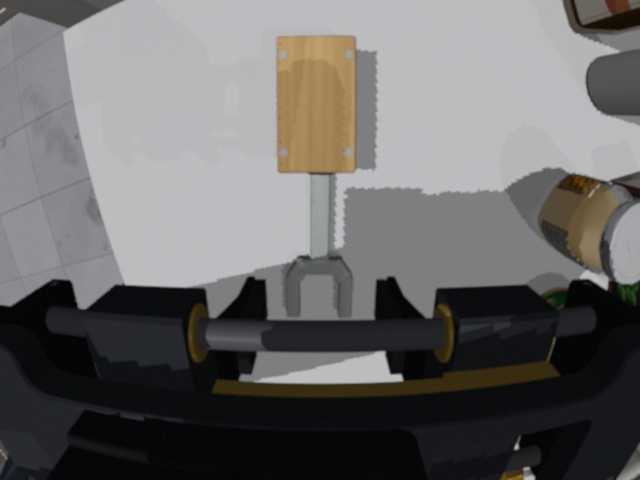

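View pics/t1.png

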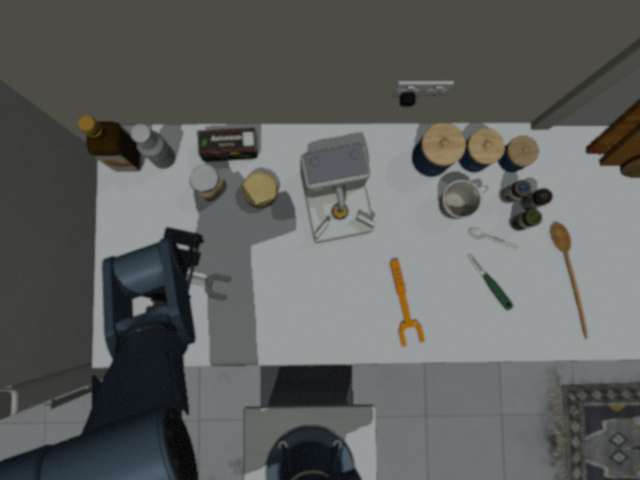

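The wrist picture shows the spanner upright in view: the neck at u≈320 from v 175 to 255, the prong tips at (293,316) and (346,316), and the sleeve mouth at v≈172. The spanner is aligned with the tool.

```bash
python3 - <<'E'
from h import *
P,M,o=cur()
n=at('wrist',321,185,.012,o);n2=at('wrist',320,240,.012,o)
a=at('wrist',293,316,.012,o);b=at('wrist',346,316,.012,o)
hm=at('wrist',316.5,172,.044,o)
t=(a+b)/2; d=(t-n);y=np.arctan2(d[1],d[0]);print(n,n2,a,b,t,np.linalg.norm(a-b),'yaw',y,'holder mouth',hm)
u=np.array([np.cos(y),np.sin(y)])
print('jaw',t[:2]-.021*u,'neck',t[:2]-.081*u)
nk=t[:2]-.079*u
print(row(P,M,[*nk,.0165],toolR(y)))
E
```

```text
[0.46707911 0.30823327 0.012     ] [0.4562293  0.26358612 0.012     ] [0.41695294 0.19945749 0.012     ] [0.46341181 0.18906437 0.012     ] [0.44018237 0.19426093 0.012     ] 0.047607184618995636 yaw -1.802549650747248 holder mouth [0.46694116 0.32240521 0.044     ]
jaw [0.44500574 0.2146995 ] neck [0.4587868  0.27309541]
[0.0053, 0.2854, -0.0009, 0.0003, 0.0035, 0.0003]
```

```bash
python3 -m crank '[[0.0055,0.2,-0.001,0,0,0,0.2],[0.0055,0.2,-0.001,0,0,0,0.2],[0.0055,0.26,-0.001,0,0,0,0.2],[0.0055,0.282,-0.001,0,0,0,0.2],[0.0055,0.282,-0.001,0,0,0,0.2],[0.0055,0.282,-0.001,0,0,0,-1],[0.0055,0.282,-0.001,0,0,0,-1],[0.0055,0.282,-0.001,0,0,0,-1],[0.0055,0.282,-0.001,0,0,0,-1],[0.0055,0.282,-0.001,0,0,0,-1]]' 50; python3 - <<'E'
from h import *
P,M,o=cur()
print(P,np.arctan2(M[1,0],M[0,0]))
cv2.imwrite('pics/w2.png',vision.camera('wrist'))
E
```

```text
time: 3.5
position: [0.4587, 0.2712, 0.0188]
tool_rot: [-0.442, 0.552, -0.552, 0.441]
ft_force: [-0.3, 0.3, 2.8]
grip_width: 0.0153
[0.45872654 0.27124907 0.01879684] -1.7928823756890644
```

View pics/w2.png

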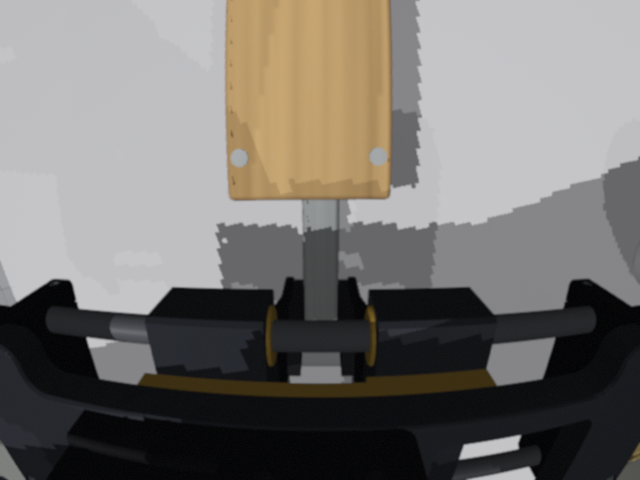

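Gripped at 15.3 mm on the neck. Drawing it straight out along tool +x.

```bash
python3 -m crank '[[0.0,-0.006,0,0,0,0,-1],[0.05,-0.01,0,0,0,0,-1],[0.11,-0.01,0,0,0,0,-1],[0.18,-0.01,0,0,0,0,-1],[0.25,-0.01,0,0,0,0,-1],[0.25,-0.01,0,0,0,0,-1]]' 50; python3 - <<'E'
from h import *
P,M,o=cur()
print(P,np.arctan2(M[1,0],M[0,0]))
cv2.imwrite('pics/w3.png',vision.camera('wrist'))
cv2.imwrite('pics/s3.png',vision.camera('scene'))
for l in [(.49,.162,.09),(.49,.162,.0185)]: print(row(P,M,l,toolR(-.5)))
E
```

```text
time: 4.3
position: [0.4304, 0.1475, 0.0234]
tool_rot: [-0.441, 0.554, -0.553, 0.44]
ft_force: [0.6, -0.3, -1.8]
grip_width: 0.015
[0.43037137 0.14748681 0.02337047] -1.7964602215097756
[-0.0549, -0.1336, 0.1094, 0.0008, -0.4127, -0.0002]
[-0.055, 0.0094, 0.1098, 0.0008, -0.4127, -0.0002]
```

View pics/w3.png

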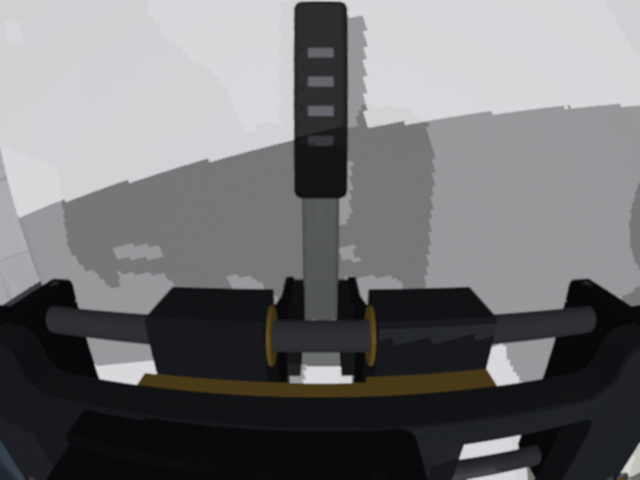

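View pics/s3.png

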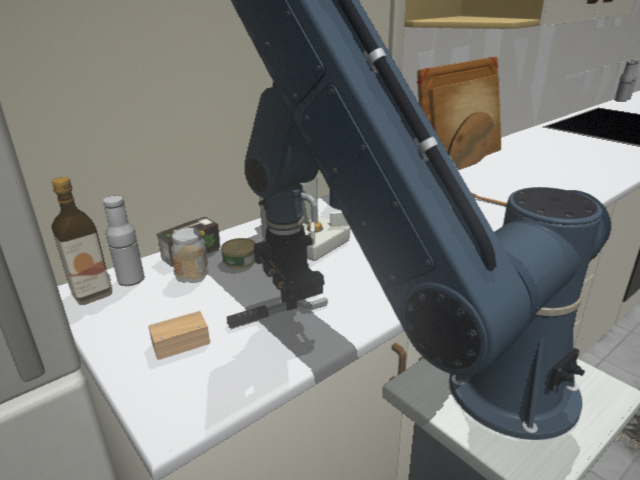

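The spanner is fully out of the sleeve, with its grip free at (320,100) in the wrist view. Next I lift it, turn to yaw -0.5 and lower it.

```bash
python3 -m crank '[[0,-0.12,0,0,0,0,-1],[-0.02,-0.133,0.03,0,-0.06,0,-1],[-0.055,-0.133,0.109,0,-0.413,0,-1],[-0.055,-0.133,0.109,0,-0.413,0,-1],[-0.055,-0.133,0.109,0,-0.413,0,-1],[-0.055,-0.133,0.109,0,-0.413,0,-1],[-0.055,-0.133,0.109,0,-0.413,0,-1],[-0.055,-0.133,0.109,0,-0.413,0,-1],[-0.055,-0.133,0.109,0,-0.413,0,-1],[-0.055,-0.133,0.109,0,-0.413,0,-1]]' 50; python3 - <<'E'
from h import *
P,M,o=cur()
print(P,np.arctan2(M[1,0],M[0,0]),o['q'])
cv2.imwrite('pics/s4.png',vision.camera('scene'))
print(row(P,M,(.49,.162,.0185),toolR(-.5)))
E
```

```text
time: 5.65
position: [0.4907, 0.1647, 0.0901]
tool_rot: [-0.685, 0.174, -0.174, 0.685]
ft_force: [0.5, 0.9, -2.1]
grip_width: 0.0151
[0.49071807 0.16470661 0.09006118] -0.49703294002601356 [ 1.07660951e-01  6.15628938e-01  1.82374148e+00  1.26541748e-04
  7.01806208e-01 -9.66199101e-01]
[0.0013, 0.1431, -0.0055, -0.0001, 0.0009, 0.0001]
```

View pics/s4.png

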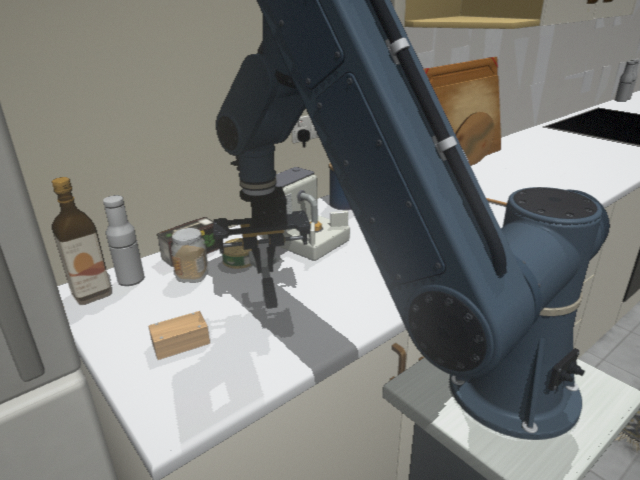

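```bash
python3 -m crank '[[0.0,0.1,0,0,0,0,-1],[0.0,0.13,0,0,0,0,-1],[0.0,0.141,0,0,0,0,-1],[0.0,0.143,0,0,0,0,-1],[0.0,0.143,0,0,0,0,-1]]' 50
```

```text
time: 6.32
position: [0.4913, 0.1641, 0.0194]
tool_rot: [-0.685, 0.173, -0.174, 0.686]
ft_force: [-0.6, -0.8, -0.9]
grip_width: 0.0152
```

```bash
python3 -m crank '[[0,0.002,0,0,0,0,-1],[0,0.002,0,0,0,0,0.2],[0,0.002,0,0,0,0,0.2],[0,0.002,0,0,0,0,0.2],[0,-0.1,0,0,0,0,0.2],[0,-0.2,0,0,0,0,0.2],[-0.08,-0.2,0,0,0.15,0,0.2],[-0.16,-0.2,0,0,0.3,0,0.2],[-0.16,-0.2,0,0,0.4,0,0.2],[-0.16,-0.2,0,0,0.5,0,0.2]]' 50;  python3 - <<'E'
from h import *
P,M,o=cur()
print(P,np.arctan2(M[1,0],M[0,0]),o['q'])
print(row(P,M,(.42,.203,.15),toolR(2.64)))
E
```

```text
time: 7.58
position: [0.4196, 0.2024, 0.1187]
tool_rot: [0.573, -0.414, 0.414, -0.573]
ft_force: [-0.2, -0.1, 0.6]
grip_width: 0.0519
[0.41957107 0.20244105 0.11867679] -1.25070500201346 [ 2.08953013e-01  5.18362753e-01  1.93379182e+00  1.95470643e-05
  6.89483296e-01 -1.11153395e-01]
[-0.0008, -0.0626, 0.0012, 0.0, 0.7616, 0.0]
```

```bash
python3 -m crank '[[0,-0.06,0,0,0.15,0,0.2],[0,-0.06,0,0,0.3,0,0.2],[0,-0.06,0,0,0.4,0,0.2],[0,-0.06,0,0,0.5,0,0.2],[0,-0.06,0,0,0.6,0,0.2],[0,-0.06,0,0,0.7,0,0.2],[0,-0.06,0,0,0.7616,0,0.2],[0,-0.06,0,0,0.7616,0,0.2],[0,-0.06,0,0,0.7616,0,0.2],[0,-0.06,0,0,0.7616,0,0.2]]' 50;  python3 -m crank '[[0,0,0,0,0.21,0,0.2],[0,0,0,0,0.21,0,0.2],[0,0,0,0,0.21,0,0.2]]'; python3 - <<'E'
from h import *
P,M,o=cur()
print(P,np.arctan2(M[1,0],M[0,0]),o['q'])
cv2.imwrite('pics/w5.png',vision.camera('wrist'))
cv2.imwrite('pics/t5.png',vision.camera('top'))
E
```

```text
time: 8.82
position: [0.42, 0.202, 0.1485]
tool_rot: [0.005, -0.707, 0.707, -0.005]
ft_force: [0.2, -0.5, 0.2]
grip_width: 0.0527
time: 9.2
position: [0.42, 0.202, 0.1485]
tool_rot: [-0.191, -0.681, 0.681, 0.191]
ft_force: [-0.3, -0.3, 0.0]
grip_width: 0.052
[0.42004958 0.20204614 0.14849566] 2.593903655389319 [2.07871587e-01 4.61857555e-01 1.90973913e+00 3.77825472e-05
 7.70257105e-01 2.32632977e+00]
```

View pics/w5.png

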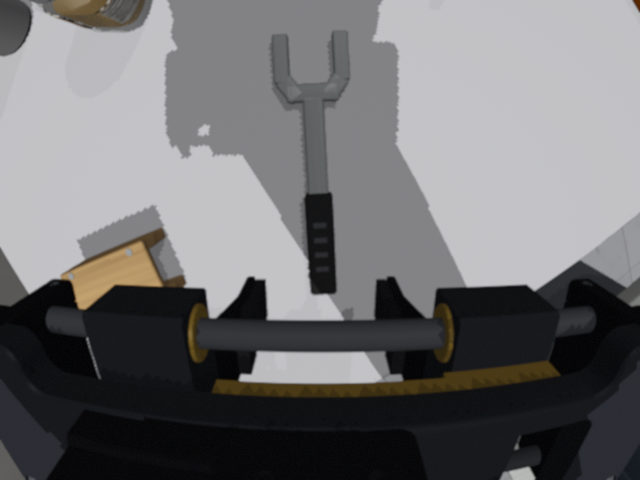

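View pics/t5.png

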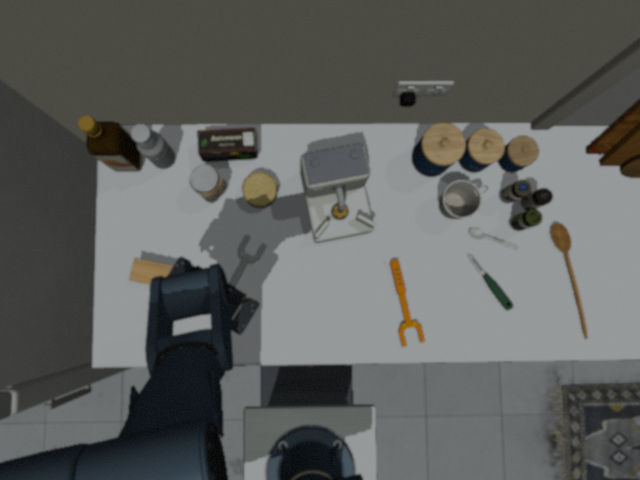

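The spanner lies flat. In the wrist view the grip runs from (318,194) to (323,292) and the prong tips are at (279,36) and (340,31).

```bash
python3 - <<'E'
from h import *
P,M,o=cur()
g1=at('wrist',318.5,195,.015,o);g2=at('wrist',323,291,.015,o)
a=at('wrist',279.5,36,.012,o);b=at('wrist',340.5,31.5,.012,o);t=(a+b)/2
nk=at('wrist',313.5,105,.012,o)
d=t-g2;y=np.arctan2(d[1],d[0]);u=np.array([np.cos(y),np.sin(y)])
print(g1,g2,np.linalg.norm(g1-g2),t,nk,'len',np.linalg.norm(t-g2),'yaw',y)
g=(g1+g2)[:2]/2; jaw=g+.148*u
print('jaw from butt',g2[:2]+.190*u,'from tips',t[:2]-.021*u,'grip',g2[:2]+.05*u,t[:2]-.161*u)
gc=(g2[:2]+.05*u+t[:2]-.161*u)/2
for z in (.1,.018): print(row(P,M,[*gc,z],toolR(y+np.pi)))
E
```

```text
[0.44577636 0.18792115 0.015     ] [0.37521716 0.22610887 0.015     ] 0.08023031470240424 [0.55721638 0.12848305 0.012     ] [0.5069456  0.15552589 0.012     ] len 0.20655148955969532 yaw -0.492347985846149
jaw from butt [0.54264999 0.13629658] from tips [0.53871065 0.13840967] grip [0.41927843 0.20247406] [0.41533909 0.20458715]
[0.0062, 0.0969, 0.0002, -0.0001, -0.0156, 0.0001]
[0.0061, 0.2609, 0.0002, -0.0001, -0.0156, 0.0001]
```

```bash
python3 -m crank '[[0.006,0.13,0,0,-0.0156,0,0.2],[0.006,0.22,0,0,-0.0156,0,0.2],[0.006,0.255,0,0,-0.0156,0,0.2],[0.006,0.261,0,0,-0.0156,0,0.2],[0.006,0.261,0,0,-0.0156,0,-1],[0.006,0.261,0,0,-0.0156,0,-1],[0.006,0.261,0,0,-0.0156,0,-1],[0.006,0.261,0,0,-0.0156,0,-1],[0.006,0.261,0,0,-0.0156,0,-1]]' 60;  python3 -m crank '[[0,-0.1,0,0,0,0,-1],[0,-0.2,0,0,0,0,-1],[0,-0.24,0,0,0,0,-1],[0,-0.24,0,0,0,0,-1],[0,-0.24,0,0,0,0,-1]]'; python3 - <<'E'
from h import *
P,M,o=cur()
print(P,np.arctan2(M[1,0],M[0,0]),o['q'])
cv2.imwrite('pics/w6.png',vision.camera('wrist'))
cv2.imwrite('pics/s6.png',vision.camera('scene'))
E
```

```text
time: 10.42
position: [0.418, 0.2037, 0.0187]
tool_rot: [0.173, 0.686, -0.686, -0.172]
ft_force: [-0.6, 0.1, 6.6]
grip_width: 0.0217
time: 11.05
position: [0.4167, 0.2034, 0.1371]
tool_rot: [-0.172, -0.685, 0.686, 0.173]
ft_force: [-0.4, -0.5, -1.7]
grip_width: 0.0213
[0.41669045 0.20341414 0.13712816] 2.6491213230621002 [2.12372159e-01 4.81367003e-01 1.92355943e+00 7.34638942e-05
 7.38971606e-01 2.27558416e+00]
```

View pics/w6.png

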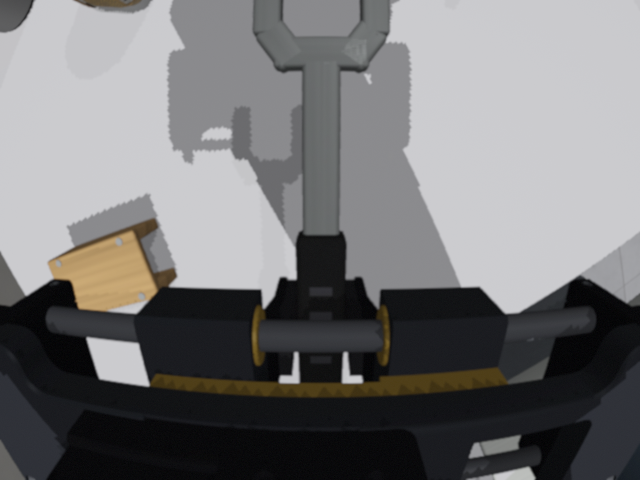

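View pics/s6.png

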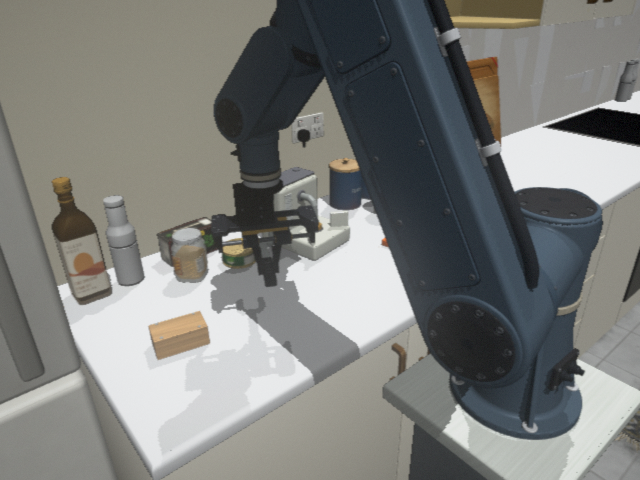

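```bash
python3 - <<'E'
from h import *
c=vision.camera_info('wrist')
o=dict(position=np.zeros(3),tool_rot=np.array([0,0,0,1.]))
for pitch in (0,.03,.06):
  for dx in (0,):
    for s,w in ((106,8),(38,8)):
      L=(140-s)/1000
      for e in (-1,1):
        p=np.array([-(L*np.cos(pitch)),.0067+L*np.sin(pitch),e*w/1000.])
        print(pitch,s,e,proj('wrist',p,o).round(1))
E
```

```text
0 106 -1 [301.3 231.9]
0 106 1 [338.1 231.9]
0 38 -1 [300.2  72.7]
0 38 1 [339.1  72.6]
0.03 106 -1 [301.4 231.3]
0.03 106 1 [338.  231.3]
0.03 38 -1 [300.6  73.9]
0.03 38 1 [338.8  73.9]
0.06 106 -1 [301.5 230.8]
0.06 106 1 [337.9 230.8]
0.06 38 -1 [301.   75.3]
0.06 38 1 [338.4  75.3]
```

```bash
python3 - <<'E'
from h import *
i=cv2.imread('pics/w6.png')
crop(i,240,0,400,110,5,'pics/w6c.png')
g=cv2.cvtColor(i,cv2.COLOR_BGR2GRAY)
for v in (75,90,110,130,150,175,200,220): print(v,g[v,295:348].tolist())
E
```

```text
75 [138, 138, 139, 138, 138, 136, 124, 101, 84, 87, 97, 102, 106, 107, 106, 106, 106, 106, 106, 107, 107, 108, 109, 110, 110, 108, 107, 108, 109, 110, 111, 110, 109, 110, 111, 111, 112, 113, 114, 114, 114, 108, 101, 93, 93, 111, 129, 137, 139, 138, 138, 138, 139]
90 [139, 138, 138, 139, 139, 134, 119, 97, 84, 88, 97, 103, 105, 106, 106, 105, 105, 106, 106, 107, 108, 109, 109, 109, 109, 108, 107, 108, 109, 111, 110, 110, 109, 109, 110, 111, 111, 113, 114, 114, 112, 108, 101, 92, 95, 114, 132, 139, 138, 138, 138, 138, 139]
110 [107, 107, 107, 107, 108, 105, 98, 85, 80, 88, 97, 103, 105, 106, 105, 105, 105, 105, 105, 105, 107, 108, 108, 108, 108, 108, 107, 108, 109, 110, 110, 108, 108, 108, 109, 110, 111, 112, 112, 113, 111, 107, 100, 93, 93, 110, 130, 139, 138, 138, 139, 138, 139]
130 [107, 107, 107, 107, 107, 106, 98, 81, 79, 89, 97, 102, 105, 105, 105, 105, 105, 105, 105, 105, 106, 107, 108, 109, 108, 107, 107, 108, 109, 109, 109, 109, 108, 108, 109, 109, 111, 111, 112, 111, 110, 106, 99, 91, 91, 109, 130, 138, 139, 139, 139, 139, 138]
150 [107, 107, 107, 107, 107, 105, 95, 81, 79, 8
[... 306 characters left out ...]
103, 104, 105, 106, 106, 107, 108, 106, 107, 107, 109, 108, 108, 107, 107, 107, 107, 108, 109, 109, 111, 110, 108, 103, 95, 91, 99, 121, 135, 139, 139, 139, 138, 139, 139]
200 [138, 139, 138, 139, 139, 139, 133, 115, 91, 85, 93, 100, 103, 104, 106, 105, 104, 104, 104, 103, 104, 105, 106, 106, 105, 107, 107, 107, 108, 108, 107, 107, 107, 107, 106, 107, 108, 109, 110, 108, 106, 101, 94, 95, 110, 128, 137, 139, 139, 139, 139, 139, 139]
220 [139, 138, 139, 138, 139, 139, 134, 116, 94, 86, 93, 100, 103, 105, 105, 105, 104, 103, 103, 104, 104, 104, 105, 105, 106, 106, 106, 107, 107, 107, 107, 106, 105, 106, 106, 106, 107, 108, 107, 106, 103, 96, 91, 96, 117, 134, 139, 139, 139, 139, 138, 139, 139]
```

View pics/w6c.png

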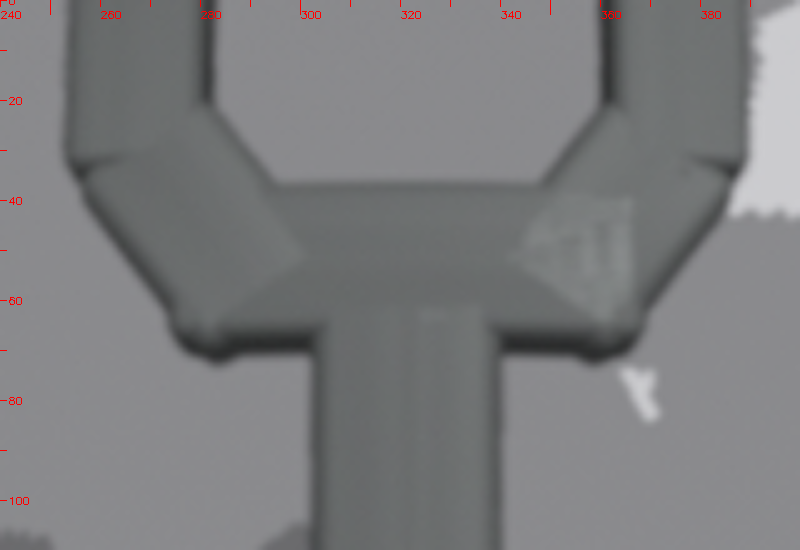

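```bash
python3 - <<'E'
from h import *
P,M,o=cur()
ob=dict(position=np.zeros(3),tool_rot=np.array([0,0,0,1.]))
for pitch in (0,.02):
  for g in (.136,.14,.144):
    L=g-.0205
    print(pitch,g,proj('wrist',np.array([-L,.0067+L*np.sin(pitch),0]),ob).round(1))
print(row(P,M,(.405,-.112,.28),toolR(.178+np.pi)))
E
```

```text
0 0.136 [319.7  41.7]
0 0.14 [319.7  32.8]
0 0.144 [319.7  24. ]
0.02 0.136 [319.7  43. ]
0.02 0.14 [319.7  34.2]
0.02 0.144 [319.7  25.6]
[-0.2771, -0.2861, 0.5673, -0.0004, -0.2135, 0.001]
```

```bash
python3 -m crank '[[0,-0.12,0,0,0,0,-1],[-0.05,-0.24,0.1,0,-0.03,0,-1],[-0.277,-0.286,0.567,0,-0.2135,0,-1],[-0.277,-0.286,0.567,0,-0.2135,0,-1],[-0.277,-0.286,0.567,0,-0.2135,0,-1],[-0.277,-0.286,0.567,0,-0.2135,0,-1],[-0.277,-0.286,0.567,0,-0.2135,0,-1],[-0.277,-0.286,0.567,0,-0.2135,0,-1],[-0.277,-0.286,0.567,0,-0.2135,0,-1],[-0.277,-0.286,0.567,0,-0.2135,0,-1]]' 60; python3 - <<'E'
from h import *
P,M,o=cur()
print(P,np.arctan2(M[1,0],M[0,0]),o['q'])
np.save('o7.npy',np.r_[o['position'],o['tool_rot']])
i=vision.camera('wrist')
cv2.imwrite('pics/w7.png',i)
crop(i,200,0,440,180,3,'pics/w7c.png')
E
```

```text
time: 12.4
position: [0.405, -0.1101, 0.2802]
tool_rot: [-0.064, 0.705, -0.704, 0.063]
ft_force: [-0.5, -0.2, -1.6]
grip_width: 0.0217
[ 0.40500791 -0.11007044  0.28018858] -2.9613653436530485 [-5.33200171e-01  1.86656779e-01  1.85822576e+00  2.74326019e-04
  1.09943199e+00  8.57245807e-01]
```

View pics/w7.png

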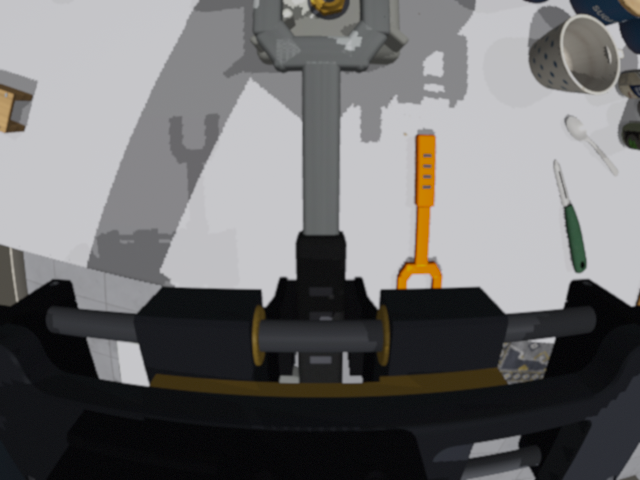

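View pics/w7c.png

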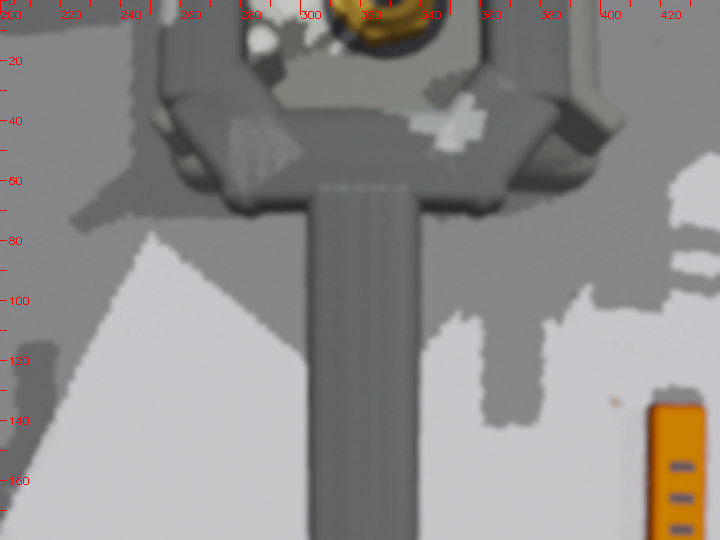

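```bash
python3 -m crank '[[-0.12,0,-0.05,0,0,0,-1],[-0.24,0,-0.1,0,0,0,-1],[-0.256,0,-0.1,0,0,0,-1],[-0.256,0,-0.1,0,0,0,-1]]' 60; python3 - <<'E'
from h import *
P,M,o=cur()
print(P,np.arctan2(M[1,0],M[0,0]),o['q'])
np.save('o8.npy',np.r_[o['position'],o['tool_rot']])
i=vision.camera('wrist')
cv2.imwrite('pics/w8.png',i)
crop(i,330,90,430,180,7,'pics/w8c.png')
E
```

```text
time: 12.95
position: [0.5225, -0.0383, 0.2804]
tool_rot: [-0.065, 0.704, -0.704, 0.064]
ft_force: [-0.8, -0.3, -1.7]
grip_width: 0.0217
[ 0.52253306 -0.03829318  0.28038489] -2.9597558938189383 [-2.86345065e-01  3.39172971e-01  1.62918271e+00 -5.41243660e-04
  1.17506909e+00  1.10282395e+00]
```

View pics/w8.png

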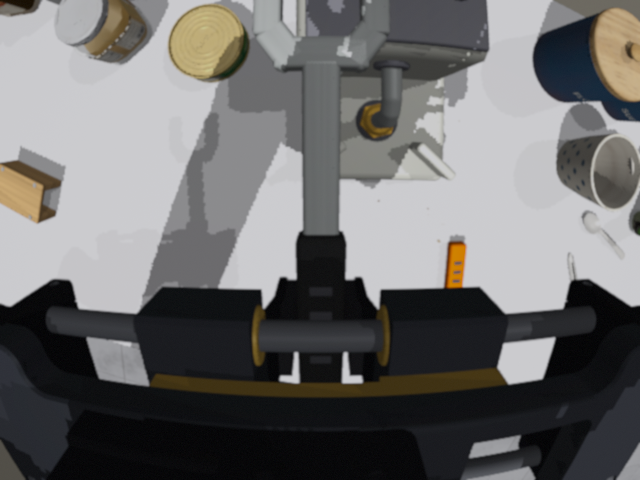

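View pics/w8c.png

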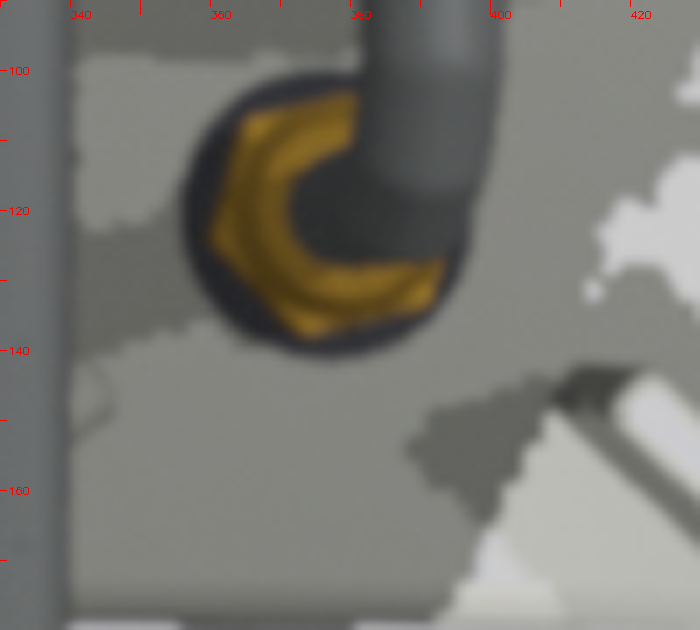

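The crop shows the brass hex with corners at about (364.5,107), (360,124), (373.5,138) and (392,134). The pipe rises at (385,120). The right cheek starts at (418,150).

```bash
python3 - <<'E'
from h import *
i=cv2.imread('pics/w8.png'); crop(i,330,40,500,200,4,'pics/w8d.png')
E
```

```text
(no output)
```

View pics/w8d.png

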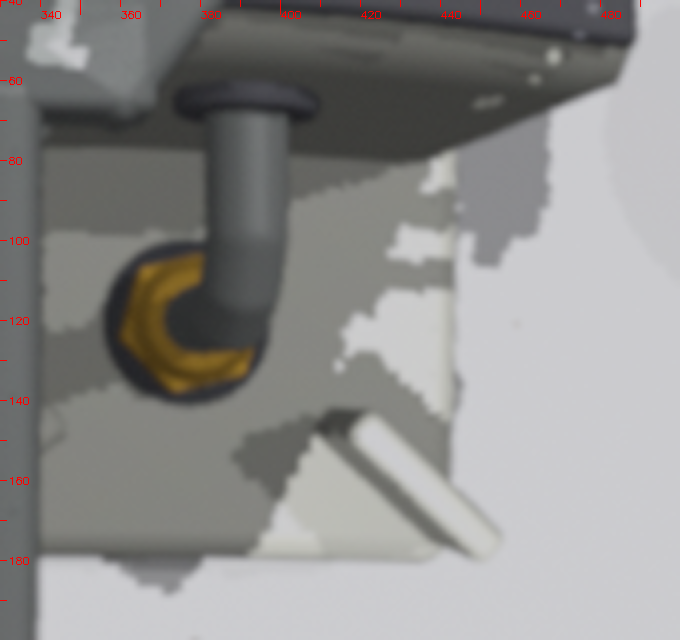

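```bash
python3 - <<'E'
from h import *
from scipy.optimize import least_squares
a=np.load('o8.npy'); o=dict(position=a[:3],tool_rot=a[3:])
for z in (.058,.057):
    c=np.array([at('wrist',*p,z,o)[:2] for p in [(364.5,107),(360,124),(373.5,138),(392,134)]])
    print(c,np.linalg.norm(np.diff(c,axis=0),axis=1))
    # corners at ang = phi + k*60 ; 
    r0=.016/np.cos(np.pi/6)
    def f(x): return np.concatenate([c[k]-(x[:2]+r0*np.array([np.cos(x[2]+k*np.pi/3),np.sin(x[2]+k*np.pi/3)])) for k in range(3)])
    s=least_squares(f,[.62,-.073,np.arctan2(*(c[0]-[.62,-.073])[::-1])]); print('fit',s.x,np.degrees(s.x[2])%60,s.fun*1e3)
g=lambda *p:at('wrist',*p,.045,o)[:2]
l=g(442,85)-g(442,145); print('right edge yaw',np.arctan2(l[1],l[0]))
l=g(345,177.5)-g(420,178.5); print('front yaw',np.arctan2(l[1],l[0])-np.pi/2)
l=g(340,76)-g(432,80); print('tank yaw',np.arctan2(l[1],l[0])-np.pi/2)
print('ring ctr',g(375.5,120.5))
print('front right corner',g(438,178))
p1=g(385,178);p2=g(395,78.5);print('deck len (107?)',np.linalg.norm(p1-p2))
E
```

```text
[[ 0.63201829 -0.06216123]
 [ 0.61430609 -0.06099129]
 [ 0.60326836 -0.0769065 ]
 [ 0.61118232 -0.09444635]] [0.01775079 0.01936815 0.01924259]
fit [ 0.62204212 -0.07770134  0.98751563] 56.58047786943718 [-0.19933468  0.11958991  0.53078267  0.18754742 -0.33144799 -0.30713733]
[[ 0.63211199 -0.06226239]
 [ 0.61435208 -0.0610893 ]
 [ 0.60328462 -0.07704737]
 [ 0.6112199  -0.09463447]] [0.0177986  0.01942032 0.01929442]
fit [ 0.62209414 -0.07781467  0.98751908] 56.58067522261062 [-0.15760793  0.13172389  0.52480926  0.2028959  -0.36720225 -0.33461795]
right edge yaw 0.20129685286895294
front yaw 0.1871298529150156
tank yaw 0.18866087175282997
ring ctr [ 0.62179598 -0.0772523 ]
front right corner [ 0.57699195 -0.15620547]
deck len (107?) 0.1054815459125965
```

```bash
cat >> h.py <<'E'
NUT=np.array([.622,-.0773]); FY=.187; L=.1385; LZ=.0003
def tcp(rel,back=0.,under=.002,nut=None):
    """rel deg; under = underside at jaw above deck"""
    n=NUT if nut is None else np.asarray(nut)
    psi=FY+np.radians(rel); u=np.array([np.cos(psi),np.sin(psi)])
    Rt=toolR(psi+np.pi); p=n-(back+L)*u-LZ*Rt[:2,2]
    return np.array([*p,.045+under+.0187+.0028]),Rt
def rows(*targets):
    P,M,o=cur(); print('at',P.round(4),'yaw',round(np.degrees(np.arctan2(-M[1,0],-M[0,0])-FY),2),'ft',o['ft_force'].round(1),'mom',o['moment'].round(2),'gw',round(o['grip_width'],4),'t',round(o['time'],2))
    for t in targets: print([round(v,3) for v in row(P,M,*t)])
E
python3 - <<'E'
from h import *
p,Rt=tcp(-14.1,.06,.2)
rows((p,Rt),tcp(-14.1,.06,.047))
E
```

```text
at [ 0.5215 -0.0389  0.2804] yaw -0.38 ft [-0.4 -0.1 -2.3] mom [ 0.01  0.14 -0.01] gw 0.0215 t 13.0
[0.202, 0.028, 0.017, 0.0, 0.076, 0.001]
[0.201, 0.334, 0.017, 0.0, 0.076, 0.001]
```

```bash
python3 -m crank '[[0.1,0,0.01,0,0.04,0,-1],[0.202,0.028,0.017,0,0.076,0,-1],[0.202,0.15,0.017,0,0.076,0,-1],[0.202,0.27,0.017,0,0.076,0,-1],[0.202,0.334,0.017,0,0.076,0,-1],[0.202,0.334,0.017,0,0.076,0,-1],[0.202,0.334,0.017,0,0.076,0,-1]]' 60; python3 - <<'E'
from h import *
rows(tcp(-14.1,.0,.047))
i=vision.camera('wrist')
cv2.imwrite('pics/w9.png',i)
cv2.imwrite('pics/s9.png',vision.camera('scene'))
E
```

```text
time: 13.88
position: [0.4251, -0.0666, 0.1152]
tool_rot: [-0.022, -0.707, 0.707, 0.021]
ft_force: [-0.2, 1.0, -1.4]
grip_width: 0.0216
at [ 0.4251 -0.0666  0.1152] yaw -14.22 ft [-0.2  1.  -1.4] mom [ 0.04  0.11 -0.06] gw 0.0216 t 13.88
[-0.117, 0.004, -0.003, -0.0, -0.001, -0.001]
```

View pics/w9.png

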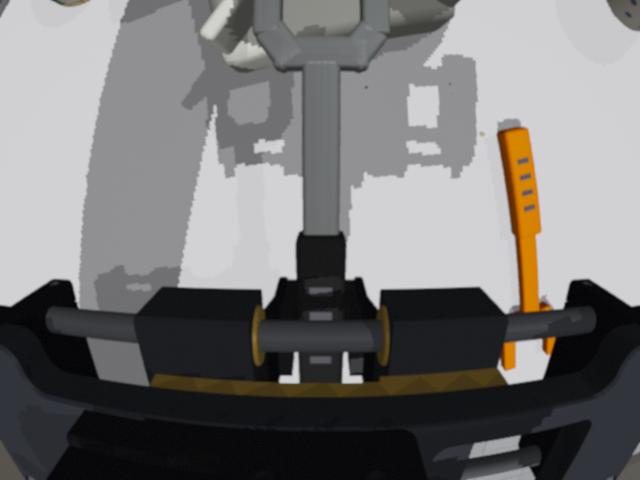

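View pics/s9.png

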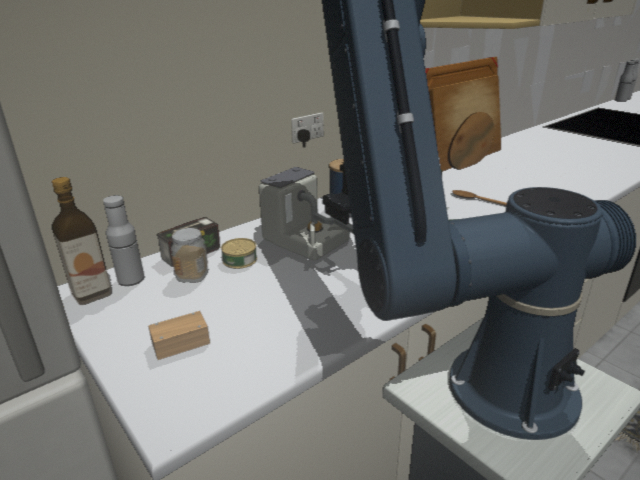

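Moving in over the cheeks, along the spanner, to put the jaw round the pipe.

```bash
python3 -m crank '[[-0.05,0.004,-0.002,0,0,0,-1],[-0.09,0.004,-0.003,0,0,0,-1],[-0.117,0.004,-0.003,0,0,0,-1],[-0.117,0.004,-0.003,0,0,0,-1]]' 60; python3 - <<'E'
from h import *
rows(tcp(-14.1,.0,.022),tcp(-14.1,.0,.002))
i=vision.camera('wrist')
cv2.imwrite('pics/w10.png',i)
crop(i,220,0,420,100,4,'pics/w10c.png')
s=vision.camera('scene'); crop(s,240,160,380,275,5,'pics/s10c.png')
E
```

```text
time: 14.48
position: [0.4846, -0.0684, 0.1129]
tool_rot: [-0.022, -0.706, 0.707, 0.02]
ft_force: [-0.3, 0.2, -1.6]
grip_width: 0.0213
at [ 0.4846 -0.0684  0.1129] yaw -14.15 ft [-0.3  0.2 -1.6] mom [0.03 0.12 0.01] gw 0.0213 t 14.47
[0.002, 0.049, 0.001, -0.0, -0.0, -0.001]
[0.002, 0.089, 0.001, -0.0, -0.0, -0.001]
```

View pics/w10c.png

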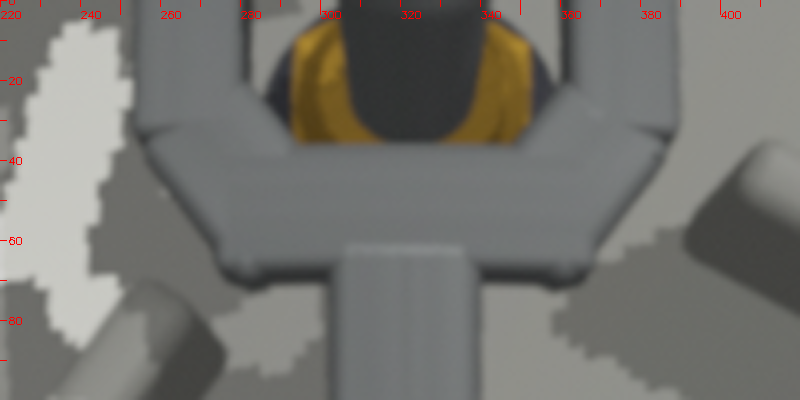

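View pics/s10c.png

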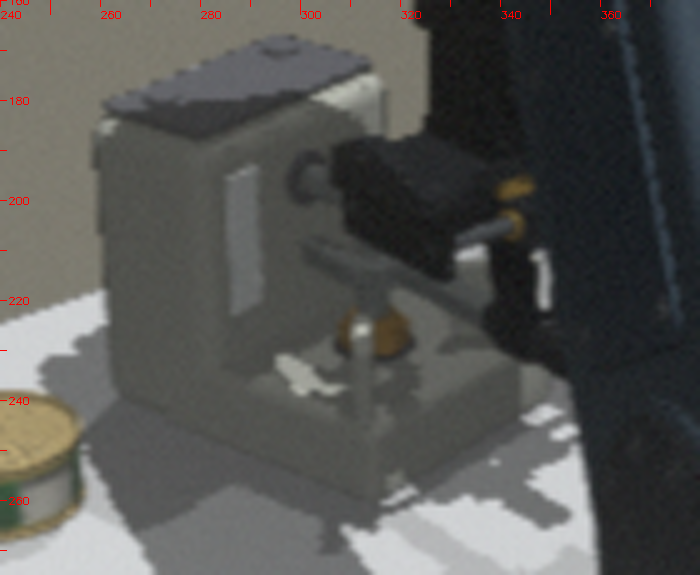

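The crop shows the jaw round the pipe. The nut's flats at u 293 and 352.5 (centre 322.7) are parallel to the prong insides at 280 and 360 (centre 320), so the nut is about 1.4 mm towards tool +z. I'll correct for that and lower.

```bash
sed -i 's/NUT=np.array(\[.622,-.0773\])/NUT=np.array([.622,-.0784])/; s/LZ=.0003/LZ=-.0002/' h.py; python3 -m crank '[[0.002,0.02,0.003,0,0,0,-1],[0.002,0.05,0.003,0,0,0,-1],[0.002,0.07,0.003,0,0,0,-1],[0.002,0.07,0.003,0,0,0,-1]]' 60; python3 - <<'E'
from h import *
rows(tcp(-14.1,.0,.002))
i=vision.camera('wrist')
crop(i,220,0,420,100,4,'pics/w11c.png')
E
```

```text
time: 15.08
position: [0.4813, -0.0692, 0.0757]
tool_rot: [0.02, 0.707, -0.706, -0.022]
ft_force: [0.2, -0.2, -1.6]
grip_width: 0.0213
at [ 0.4813 -0.0692  0.0757] yaw -14.19 ft [ 0.2 -0.2 -1.6] mom [0.07 0.13 0.03] gw 0.0213 t 15.07
[-0.005, 0.014, 0.002, 0.0, -0.001, 0.001]
```

View pics/w11c.png

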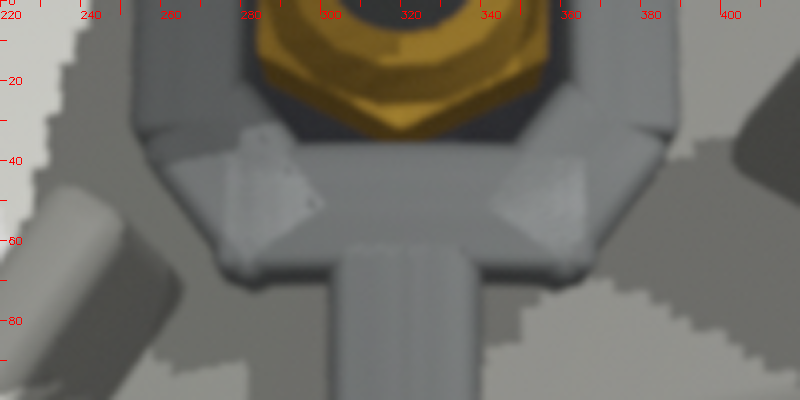

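The hex sits inside the jaw: corner at (319,33), flats at u 283 and 354 against jaw insides 281 and 360. Next I seat it the last 7 mm.

```bash
python3 -m crank '[[-0.004,0.004,0.0,0,0,0,-1],[-0.004,0.01,0.0,0,0,0,-1],[-0.004,0.014,0.0,0,0,0,-1],[-0.004,0.014,0.0,0,0,0,-1]]' 60; python3 - <<'E'
from h import *
rows(*[tcp(a) for a in (-18,-22,-26,-30,-34,-37)])
i=vision.camera('wrist')
crop(i,220,0,420,100,4,'pics/w12c.png')
E
```

```text
time: 15.62
position: [0.4842, -0.0696, 0.07]
tool_rot: [0.021, 0.707, -0.707, -0.021]
ft_force: [-0.3, -0.5, -1.6]
grip_width: 0.0215
at [ 0.4842 -0.0696  0.07  ] yaw -14.18 ft [-0.3 -0.5 -1.6] mom [0.03 0.09 0.04] gw 0.0215 t 15.62
[0.0, 0.003, -0.017, 0.0, 0.021, 0.0]
[-0.002, 0.003, -0.036, 0.0, 0.043, 0.0]
[-0.005, 0.003, -0.055, 0.0, 0.066, 0.0]
[-0.01, 0.003, -0.074, 0.0, 0.088, 0.0]
[-0.015, 0.003, -0.093, 0.0, 0.11, 0.0]
[-0.021, 0.003, -0.106, 0.0, 0.127, 0.0]
```

View pics/w12c.png

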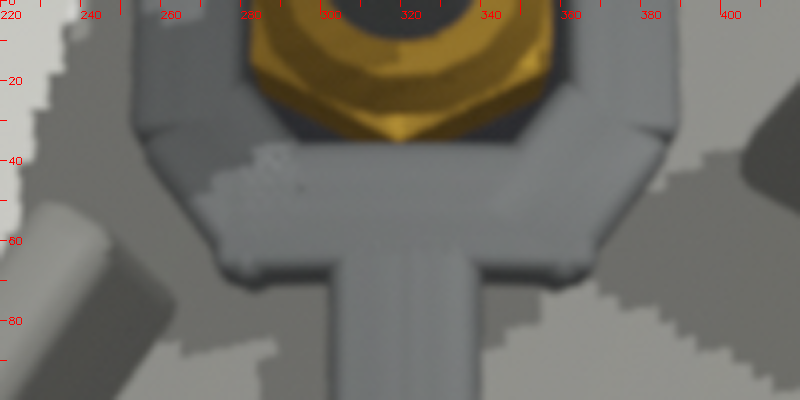

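Seated (hex within the jaw, no side force). First clockwise swing, -14° → -37°.

```bash
python3 -m crank '[[0,0.003,-0.017,0,0.021,0,-1],[-0.002,0.003,-0.036,0,0.043,0,-1],[-0.005,0.003,-0.055,0,0.066,0,-1],[-0.01,0.003,-0.074,0,0.088,0,-1],[-0.015,0.003,-0.093,0,0.11,0,-1],[-0.021,0.003,-0.106,0,0.127,0,-1],[-0.021,0.003,-0.106,0,0.127,0,-1],[-0.021,0.003,-0.106,0,0.127,0,-1]]' 60; python3 - <<'E'
from h import *
rows(tcp(-37,0,.022))
i=vision.camera('wrist')
cv2.imwrite('pics/w13.png',i)
crop(i,220,0,420,100,4,'pics/w13c.png')
E
```

```text
time: 16.68
position: [0.4972, -0.017, 0.0685]
tool_rot: [0.16, 0.689, -0.689, -0.161]
ft_force: [-1.3, 3.4, -1.6]
grip_width: 0.0211
at [ 0.4972 -0.017   0.0685] yaw -36.96 ft [-1.3  3.4 -1.6] mom [0.58 0.25 0.3 ] gw 0.0211 t 16.68
[-0.001, -0.04, -0.0, -0.0, 0.0, 0.001]
```

View pics/w13c.png

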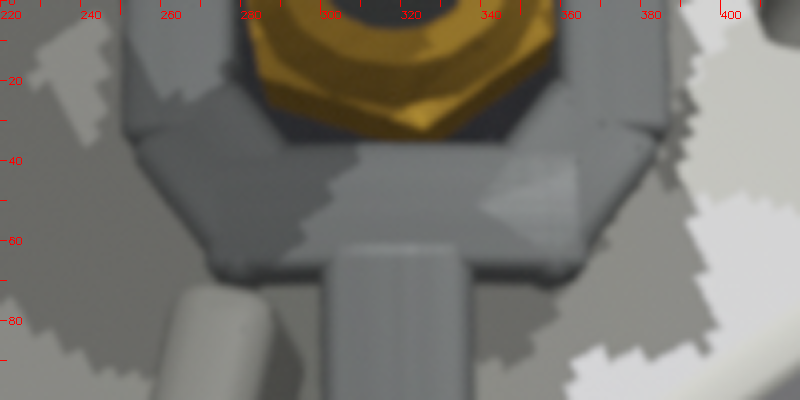

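Nut turned with about 7° play taken up; the corner is now at (325,32) in the jaw frame. Now ease back, lift, swing back and prepare to reseat at about +27°.

```bash
python3 - <<'E'
from h import *
rows(tcp(-33,0,.004),tcp(-33,0,.026),*[tcp(a,0,.026) for a in (-23,-13,-3,7,17,27)])
E
```

```text
at [ 0.4971 -0.0171  0.0685] yaw -36.98 ft [-1.2  3.3 -0.5] mom [0.62 0.29 0.34] gw 0.0217 t 16.73
[-0.002, -0.004, 0.019, -0.0, -0.022, 0.001]
[-0.002, -0.048, 0.019, -0.0, -0.022, 0.001]
[-0.009, -0.048, 0.067, 0.0, -0.078, 0.001]
[-0.025, -0.048, 0.112, 0.0, -0.133, 0.001]
[-0.049, -0.048, 0.155, 0.0, -0.189, 0.001]
[-0.079, -0.048, 0.192, 0.0, -0.244, 0.001]
[-0.116, -0.048, 0.224, 0.0, -0.3, 0.001]
[-0.157, -0.048, 0.249, 0.0, -0.355, 0.001]
```

```bash
python3 -m crank '[[-0.002,-0.004,0.019,0,-0.022,0,-1],[-0.002,-0.03,0.019,0,-0.022,0,-1],[-0.002,-0.05,0.019,0,-0.022,0,-1],[-0.009,-0.05,0.067,0,-0.078,0,-1],[-0.025,-0.05,0.112,0,-0.133,0,-1],[-0.049,-0.05,0.155,0,-0.189,0,-1],[-0.079,-0.05,0.192,0,-0.244,0,-1],[-0.116,-0.05,0.224,0,-0.3,0,-1],[-0.157,-0.05,0.249,0,-0.355,0,-1],[-0.157,-0.05,0.249,0,-0.355,0,-1]]' 60;  python3 - <<'E'
from h import *
rows(tcp(27,0,.012),tcp(27,0,.003))
i=vision.camera('wrist')
cv2.imwrite('pics/w14.png',i)
crop(i,220,0,420,100,4,'pics/w14c.png')
E
```

```text
time: 17.98
position: [0.515, -0.1658, 0.0946]
tool_rot: [0.225, -0.669, 0.671, -0.227]
ft_force: [0.3, 1.3, -1.8]
grip_width: 0.0214
at [ 0.515  -0.1658  0.0946] yaw 26.59 ft [ 0.3  1.3 -1.8] mom [-0.03  0.04 -0.04] gw 0.0214 t 17.98
[0.001, 0.032, -0.007, -0.001, -0.002, -0.001]
[0.001, 0.05, -0.007, -0.001, -0.002, -0.001]
```

View pics/w14c.png

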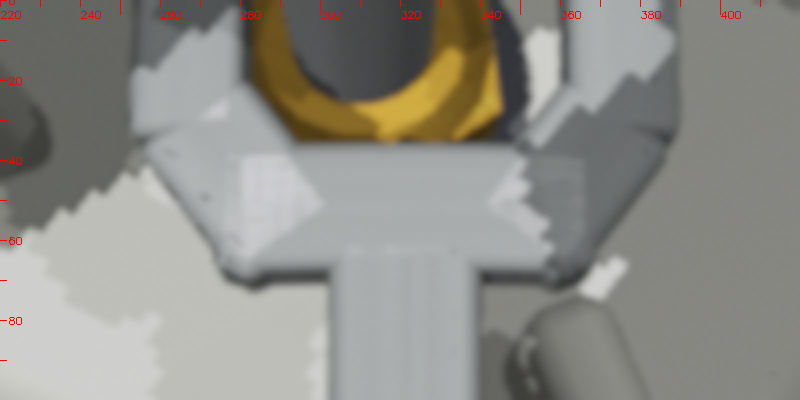

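```bash
python3 -m crank '[[0.001,0,-0.007,0,-0.002,0,-1],[0.001,0.01,-0.007,0,-0.002,0,-1]]' 60;  python3 - <<'E'
from h import *
rows(tcp(27,0,.012),tcp(27,0,.003))
i=vision.camera('wrist')
cv2.imwrite('pics/w15.png',i)
crop(i,220,0,420,100,4,'pics/w15c.png')
E
```

```text
time: 18.27
position: [0.5096, -0.16, 0.0887]
tool_rot: [-0.23, 0.669, -0.668, 0.23]
ft_force: [1.2, 0.4, -1.6]
grip_width: 0.0211
at [ 0.5096 -0.16    0.0887] yaw 27.22 ft [ 1.2  0.4 -1.6] mom [-0.06  0.04  0.02] gw 0.0211 t 18.27
[-0.001, 0.02, 0.009, 0.0, 0.001, 0.0]
[-0.001, 0.038, 0.009, 0.0, 0.001, 0.0]
```

View pics/w15c.png

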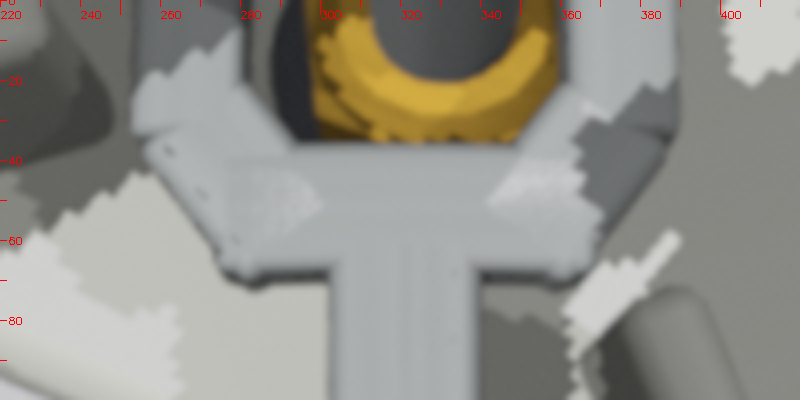

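The pose was still settling when I measured, so that correction overshot. I'll hold a moment and re-measure.

```bash
python3 -m crank '[[0,0,0.007,0,0,0,-1],[0,0,0.007,0,0,0,-1],[0,0,0.007,0,0,0,-1]]' 60;  python3 - <<'E'
from h import *
rows(tcp(27,0,.012),tcp(27,0,.003))
i=vision.camera('wrist')
cv2.imwrite('pics/w16.png',i)
crop(i,220,0,420,100,4,'pics/w16c.png')
E
```

```text
time: 18.7
position: [0.5128, -0.1641, 0.0885]
tool_rot: [0.23, -0.669, 0.669, -0.23]
ft_force: [-0.2, -0.1, -2.0]
grip_width: 0.0213
at [ 0.5128 -0.1641  0.0885] yaw 27.21 ft [-0.2 -0.1 -2. ] mom [-0.05 -0.   -0.02] gw 0.0213 t 18.7
[-0.001, 0.02, -0.002, -0.0, 0.001, -0.0]
[-0.001, 0.038, -0.002, -0.0, 0.001, -0.0]
```

View pics/w16c.png

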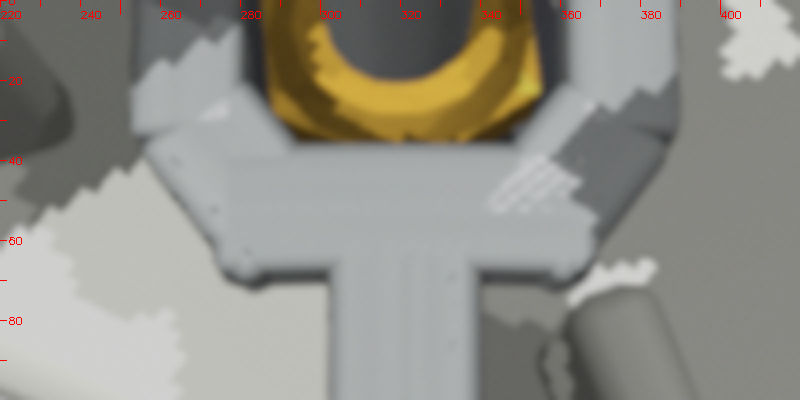

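Now centred: flats at u 285 and 351 between jaw insides 280 and 360, 1 mm to correct. Lower and settle.

```bash
python3 -m crank '[[-0.001,0.005,-0.002,0,0.001,0,-1],[-0.001,0.02,-0.002,0,0.001,0,-1],[-0.001,0.03,-0.002,0,0.001,0,-1],[-0.001,0.038,-0.002,0,0.001,0,-1],[-0.001,0.038,-0.002,0,0.001,0,-1]]' 60;  python3 - <<'E'
from h import *
rows(tcp(27),*[tcp(a) for a in (20,13,6,-1,-8,-15,-22,-29,-36)])
i=vision.camera('wrist')
cv2.imwrite('pics/w17.png',i)
crop(i,220,0,420,100,4,'pics/w17c.png')
E
```

```text
time: 19.38
position: [0.5123, -0.1628, 0.0691]
tool_rot: [-0.229, 0.669, -0.669, 0.229]
ft_force: [-0.4, 0.0, -3.0]
grip_width: 0.0214
at [ 0.5123 -0.1628  0.0691] yaw 27.04 ft [-0.4  0.  -3. ] mom [-0.09  0.   -0.03] gw 0.0214 t 19.38
[0.0, 0.001, 0.001, 0.0, 0.0, 0.0]
[-0.002, 0.001, -0.033, 0.0, 0.039, 0.0]
[-0.008, 0.001, -0.066, 0.0, 0.078, 0.0]
[-0.018, 0.001, -0.098, 0.0, 0.117, 0.0]
[-0.032, 0.001, -0.129, 0.0, 0.156, 0.0]
[-0.05, 0.001, -0.158, 0.0, 0.195, 0.0]
[-0.071, 0.001, -0.184, 0.0, 0.234, 0.0]
[-0.095, 0.001, -0.208, 0.0, 0.272, 0.0]
[-0.122, 0.001, -0.229, 0.0, 0.311, 0.0]
[-0.151, 0.001, -0.246, 0.0, 0.35, 0.0]
```

View pics/w17c.png

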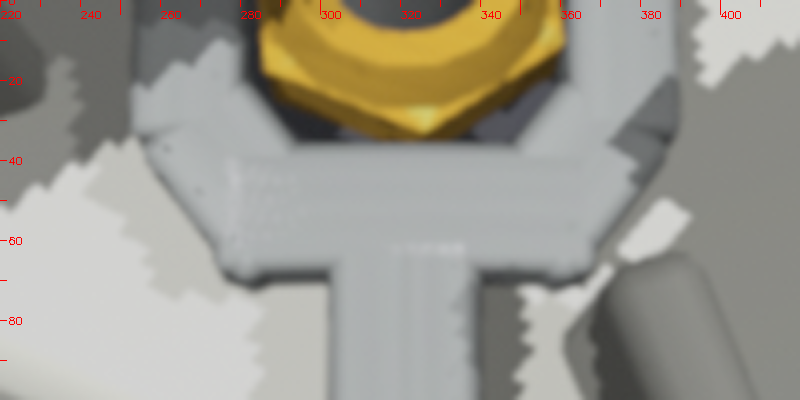

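Seated again. The stop could come near -7° on this swing, depending on the nut's unknown turn count, so I swing to -10° first and check the force.

```bash
python3 -m crank '[[-0.002,0.001,-0.033,0,0.039,0,-1],[-0.008,0.001,-0.066,0,0.078,0,-1],[-0.018,0.001,-0.098,0,0.117,0,-1],[-0.032,0.001,-0.129,0,0.156,0,-1],[-0.044,0.001,-0.147,0,0.18,0,-1],[-0.055,0.001,-0.165,0,0.205,0,-1],[-0.055,0.001,-0.165,0,0.205,0,-1],[-0.055,0.001,-0.165,0,0.205,0,-1]]' 60;  python3 - <<'E'
from h import *
rows(*[tcp(a) for a in (-16,-23,-30,-36)])
i=vision.camera('wrist')
cv2.imwrite('pics/w18.png',i)
crop(i,220,0,420,100,4,'pics/w18c.png')
E
```

```text
time: 20.42
position: [0.4833, -0.0808, 0.0691]
tool_rot: [-0.006, 0.707, -0.707, 0.006]
ft_force: [-1.7, 1.7, -1.3]
grip_width: 0.0213
at [ 0.4833 -0.0808  0.0691] yaw -9.76 ft [-1.7  1.7 -1.3] mom [0.35 0.19 0.31] gw 0.0213 t 20.43
[-0.002, 0.001, -0.03, 0.0, 0.035, 0.0]
[-0.008, 0.001, -0.063, 0.0, 0.073, 0.0]
[-0.017, 0.001, -0.096, 0.0, 0.112, 0.0]
[-0.029, 0.001, -0.122, 0.0, 0.146, 0.0]
```

View pics/w18c.png

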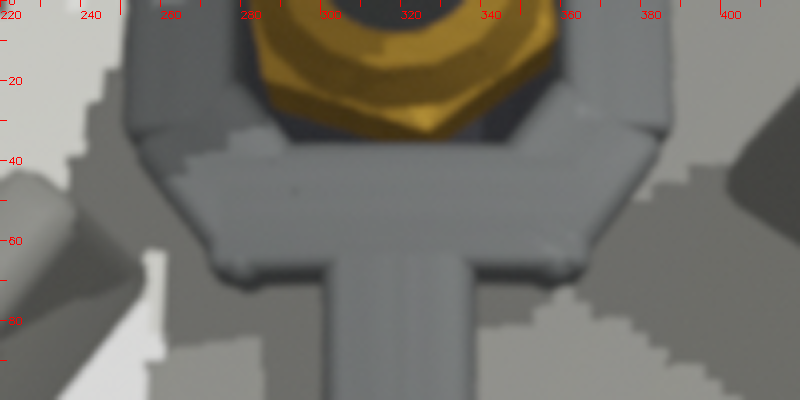

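Light drag only, no stop. Continue to -36°.

```bash
python3 -m crank '[[-0.002,0.001,-0.03,0,0.035,0,-1],[-0.008,0.001,-0.063,0,0.073,0,-1],[-0.017,0.001,-0.096,0,0.112,0,-1],[-0.029,0.001,-0.122,0,0.146,0,-1],[-0.029,0.001,-0.122,0,0.146,0,-1],[-0.029,0.001,-0.122,0,0.146,0,-1]]' 60;  python3 - <<'E'
from h import *
rows(tcp(-32,0,.004),tcp(-32,0,.026),*[tcp(a,0,.026) for a in (-22,-12,-2,8,18,28)])
i=vision.camera('wrist')
cv2.imwrite('pics/w19.png',i)
crop(i,220,0,420,100,4,'pics/w19c.png')
E
```

```text
time: 21.22
position: [0.4965, -0.0196, 0.0684]
tool_rot: [0.154, 0.69, -0.69, -0.156]
ft_force: [-2.9, 4.5, -0.3]
grip_width: 0.0213
at [ 0.4965 -0.0196  0.0684] yaw -36.04 ft [-2.9  4.5 -0.3] mom [0.8  0.44 0.45] gw 0.0213 t 21.23
[-0.001, -0.004, 0.019, -0.0, -0.022, 0.001]
[-0.001, -0.048, 0.019, -0.0, -0.022, 0.001]
[-0.009, -0.048, 0.067, 0.0, -0.078, 0.001]
[-0.024, -0.048, 0.112, 0.0, -0.134, 0.001]
[-0.048, -0.048, 0.154, 0.0, -0.189, 0.001]
[-0.078, -0.048, 0.192, 0.0, -0.245, 0.001]
[-0.115, -0.048, 0.223, 0.0, -0.3, 0.001]
[-0.156, -0.048, 0.248, 0.0, -0.356, 0.001]
```

View pics/w19c.png

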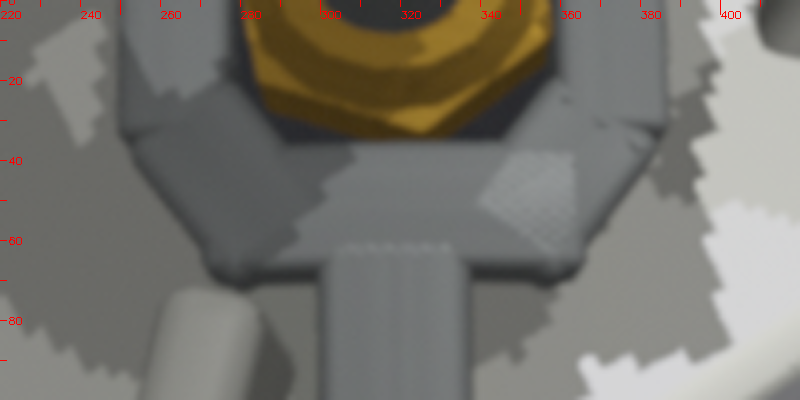

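Swing done: the nut's corner is at (324,32), so it now sits at about -29°. Lift, return to +28° and settle.

```bash
python3 -m crank '[[-0.001,-0.004,0.019,0,-0.022,0,-1],[-0.001,-0.03,0.019,0,-0.022,0,-1],[-0.001,-0.05,0.019,0,-0.022,0,-1],[-0.009,-0.05,0.067,0,-0.078,0,-1],[-0.024,-0.05,0.112,0,-0.134,0,-1],[-0.048,-0.05,0.154,0,-0.189,0,-1],[-0.078,-0.05,0.192,0,-0.245,0,-1],[-0.115,-0.05,0.223,0,-0.3,0,-1],[-0.156,-0.05,0.248,0,-0.356,0,-1],[-0.156,-0.05,0.248,0,-0.356,0,-1]]' 60; python3 -m crank '[[0,0,0,0,0,0,-1],[0,0,0,0,0,0,-1]]' 60;  python3 - <<'E'
from h import *
rows(tcp(28,0,.012),tcp(28,0,.002))
i=vision.camera('wrist')
cv2.imwrite('pics/w20.png',i)
crop(i,220,0,420,100,4,'pics/w20c.png')
E
```

```text
time: 22.52
position: [0.5167, -0.1675, 0.0947]
tool_rot: [0.231, -0.666, 0.669, -0.234]
ft_force: [-0.1, 0.2, -2.3]
grip_width: 0.0213
time: 22.78
position: [0.5136, -0.164, 0.0936]
tool_rot: [-0.234, 0.668, -0.667, 0.233]
ft_force: [-0.3, -0.1, -1.8]
grip_width: 0.0214
at [ 0.5136 -0.164   0.0936] yaw 27.9 ft [-0.3 -0.1 -1.8] mom [-0.01  0.05  0.03] gw 0.0214 t 22.77
[0.001, 0.03, 0.002, 0.0, -0.001, 0.0]
[0.001, 0.05, 0.002, 0.0, -0.001, 0.0]
```

View pics/w20c.png

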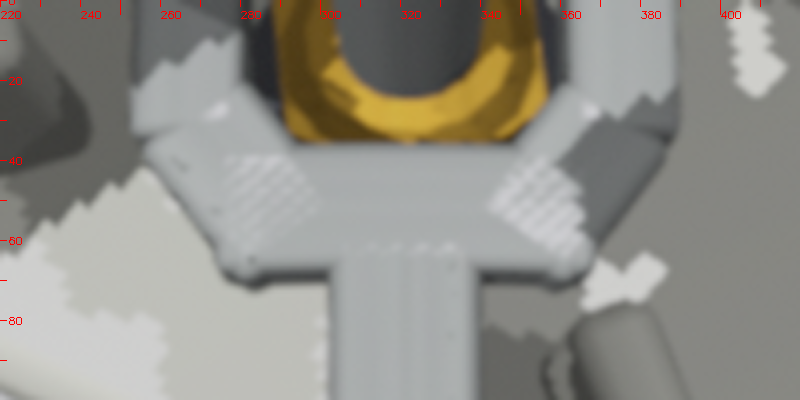

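Centred (flats at u 287 and 353 between 280 and 360). Lower.

```bash
python3 -m crank '[[0.001,0.015,0.001,0,0,0,-1],[0.001,0.03,0.001,0,0,0,-1],[0.001,0.042,0.001,0,0,0,-1],[0.001,0.05,0.001,0,0,0,-1],[0.001,0.05,0.001,0,0,0,-1],[0.001,0.05,0.001,0,0,0,-1]]' 60;  python3 - <<'E'
from h import *
rows(*[tcp(a) for a in (21,14,7,0,-5,-10)])
i=vision.camera('wrist')
cv2.imwrite('pics/w21.png',i)
crop(i,220,0,420,100,4,'pics/w21c.png')
E
```

```text
time: 23.58
position: [0.5141, -0.1656, 0.0683]
tool_rot: [-0.234, 0.667, -0.667, 0.234]
ft_force: [-1.0, 0.3, -2.4]
grip_width: 0.0214
at [ 0.5141 -0.1656  0.0683] yaw 27.96 ft [-1.   0.3 -2.4] mom [-0.11  0.17  0.06] gw 0.0214 t 23.57
[-0.003, -0.0, -0.035, 0.0, 0.039, 0.0]
[-0.009, -0.0, -0.068, 0.0, 0.078, 0.0]
[-0.019, -0.0, -0.1, 0.0, 0.117, 0.0]
[-0.033, -0.0, -0.131, 0.0, 0.155, 0.0]
[-0.045, -0.0, -0.152, 0.0, 0.183, 0.0]
[-0.059, -0.0, -0.171, 0.0, 0.211, 0.0]
```

View pics/w21c.png

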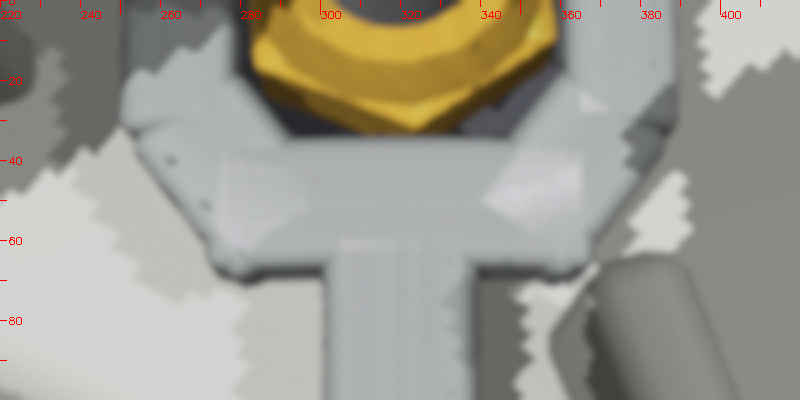

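Seated. Swing to -10° first; a stop is possible around -7°.

```bash
python3 -m crank '[[-0.003,0,-0.035,0,0.039,0,-1],[-0.009,0,-0.068,0,0.078,0,-1],[-0.019,0,-0.1,0,0.117,0,-1],[-0.033,0,-0.131,0,0.155,0,-1],[-0.045,0,-0.152,0,0.183,0,-1],[-0.059,0,-0.171,0,0.211,0,-1],[-0.059,0,-0.171,0,0.211,0,-1],[-0.059,0,-0.171,0,0.211,0,-1]]' 60;  python3 - <<'E'
from h import *
rows(*[tcp(a) for a in (-16,-23,-30,-36)])
i=vision.camera('wrist')
cv2.imwrite('pics/w22.png',i)
crop(i,220,0,420,100,4,'pics/w22c.png')
E
```

```text
time: 24.62
position: [0.4835, -0.0806, 0.0685]
tool_rot: [-0.005, 0.707, -0.707, 0.004]
ft_force: [-1.2, 0.6, -2.2]
grip_width: 0.0216
at [ 0.4835 -0.0806  0.0685] yaw -9.94 ft [-1.2  0.6 -2.2] mom [0.31 0.4  0.22] gw 0.0216 t 24.62
[-0.002, -0.0, -0.029, 0.0, 0.034, 0.001]
[-0.007, 0.0, -0.063, 0.0, 0.072, 0.001]
[-0.017, 0.0, -0.095, 0.0, 0.111, 0.001]
[-0.028, 0.0, -0.122, 0.0, 0.145, 0.001]
```

View pics/w22c.png

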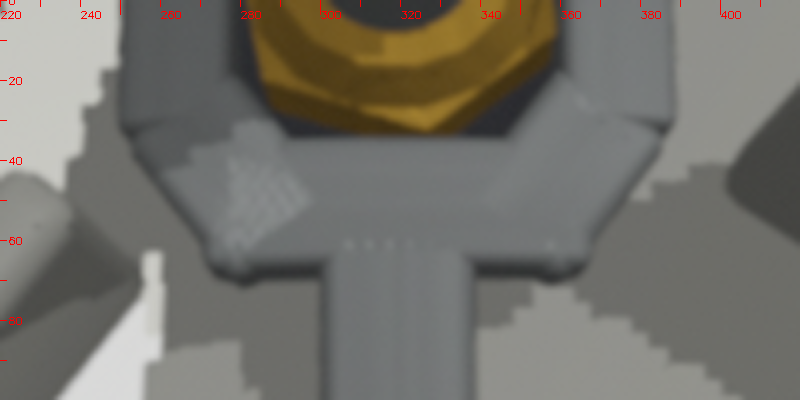

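```bash
python3 -m crank '[[-0.002,0,-0.029,0,0.034,0,-1],[-0.004,0,-0.045,0,0.052,0,-1],[-0.004,0,-0.045,0,0.052,0,-1]]' 60
```

```text
time: 25.05
position: [0.4868, -0.0585, 0.0687]
tool_rot: [-0.053, -0.705, 0.705, 0.052]
ft_force: [0.9, 0.0, -2.6]
grip_width: 0.0207
```

```bash
python3 - <<'E'
from h import *
rows(*[tcp(a) for a in (-26,-32,-37)])
E
```

```text
at [ 0.4868 -0.0585  0.0687] yaw -19.28 ft [ 0.9  0.  -2.6] mom [0.17 0.15 0.33] gw 0.0207 t 25.05
[0.002, 0.0, -0.033, -0.0, 0.037, -0.001]
[-0.003, 0.0, -0.062, -0.0, 0.071, -0.001]
[-0.009, 0.0, -0.085, -0.0, 0.098, -0.001]
```

```bash
python3 -m crank '[[0.001,0,-0.033,0,0.037,0,-1],[-0.003,0,-0.062,0,0.071,0,-1],[-0.009,0,-0.085,0,0.098,0,-1],[-0.009,0,-0.085,0,0.098,0,-1],[-0.009,0,-0.085,0,0.098,0,-1]]' 60;  python3 - <<'E'
from h import *
rows(tcp(-33,0,.004),tcp(-33,0,.028),*[tcp(a,0,.028) for a in (-23,-13,-3,7,17,27)])
i=vision.camera('wrist')
cv2.imwrite('pics/w23.png',i)
crop(i,220,0,420,100,4,'pics/w23c.png')
E
```

```text
time: 25.68
position: [0.4983, -0.0175, 0.0688]
tool_rot: [0.162, 0.689, -0.688, -0.159]
ft_force: [2.7, 1.0, -3.4]
grip_width: 0.0213
at [ 0.4983 -0.0175  0.0688] yaw -36.99 ft [ 2.7  1.  -3.4] mom [ 0.33 -0.42  0.29] gw 0.0213 t 25.68
[0.001, -0.003, 0.019, 0.0, -0.022, -0.001]
[0.001, -0.051, 0.019, 0.0, -0.022, -0.001]
[-0.007, -0.051, 0.067, 0.0, -0.078, -0.001]
[-0.023, -0.051, 0.113, 0.0, -0.133, -0.001]
[-0.046, -0.051, 0.155, 0.0, -0.189, -0.001]
[-0.077, -0.051, 0.192, -0.0, -0.244, -0.001]
[-0.113, -0.051, 0.224, -0.0, -0.3, -0.001]
[-0.155, -0.051, 0.249, -0.0, -0.355, -0.001]
```

View pics/w23c.png

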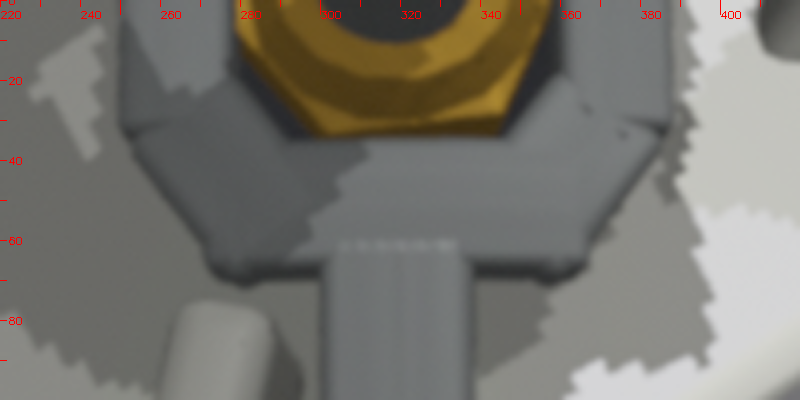

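The crop shows a nut flat now facing the neck (corners at (298,33) and (342,33)). Relative to the nut, the spanner has slipped about 30° since -10°, so the nut probably hit its stop near there. I'll ease up to clear the nut and look properly.

```bash
python3 -m crank '[[0,-0.01,0.0,0,0,0,-1],[0,-0.03,0.0,0,0,0,-1],[0,-0.051,0.0,0,0,0,-1],[0,-0.051,0.0,0,0,0,-1]]' 60;  python3 - <<'E'
from h import *
rows(tcp(-14,0,.028))
i=vision.camera('wrist')
cv2.imwrite('pics/w24.png',i)
crop(i,220,0,420,100,4,'pics/w24c.png')
crop(cv2.imread('pics/w23.png'),200,0,440,160,3,'pics/w23d.png')
E
```

```text
time: 26.22
position: [0.501, -0.0188, 0.0952]
tool_rot: [-0.165, -0.688, 0.689, 0.157]
ft_force: [8.1, -1.6, -6.5]
grip_width: 0.0212
at [ 0.501  -0.0188  0.0952] yaw -37.06 ft [ 8.1 -1.6 -6.5] mom [-0.18 -1.05  0.1 ] gw 0.0212 t 26.23
[-0.015, 0.001, 0.108, -0.0, -0.128, -0.003]
```

View pics/w24c.png

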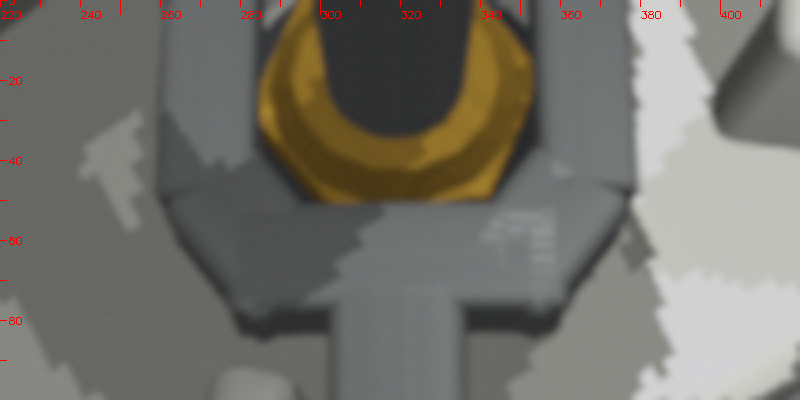

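View pics/w23d.png

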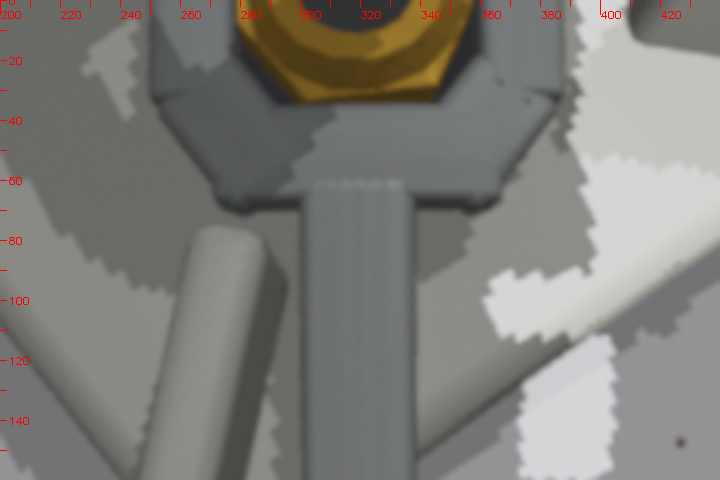

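The jaw is wedged on the nut, so the head stayed down while the grip rose. I'll go back down level, then turn counter-clockwise to line up with the hex again before lifting.

```bash
python3 -m crank '[[0,0.03,0.0,0,0,0,-1],[0,0.051,0.0,0,0,0,-1],[0,0.051,0.0,0,0,0,-1],[0,0.051,0.0,0,0,0,-1]]' 60;  python3 - <<'E'
from h import *
rows(*[tcp(a) for a in (-33,-29,-25,-21,-17,-13,-10,-6)])
i=vision.camera('wrist')
cv2.imwrite('pics/w25.png',i)
crop(i,220,0,420,100,4,'pics/w25c.png')
E
```

```text
time: 26.78
position: [0.497, -0.017, 0.0685]
tool_rot: [-0.161, -0.689, 0.689, 0.161]
ft_force: [3.8, 0.4, 1.6]
grip_width: 0.0213
at [ 0.497  -0.017   0.0685] yaw -37.03 ft [3.8 0.4 1.6] mom [ 0.01 -0.82  0.14] gw 0.0213 t 26.77
[-0.002, -0.0, 0.019, 0.0, -0.022, -0.0]
[-0.004, -0.0, 0.038, -0.0, -0.045, -0.0]
[-0.008, -0.0, 0.057, -0.0, -0.067, -0.0]
[-0.013, -0.0, 0.076, -0.0, -0.089, -0.0]
[-0.018, -0.0, 0.095, -0.0, -0.111, -0.0]
[-0.026, 0.0, 0.112, -0.0, -0.134, -0.0]
[-0.032, 0.0, 0.126, -0.0, -0.15, -0.0]
[-0.042, 0.0, 0.142, -0.0, -0.172, -0.0]
```

View pics/w25c.png

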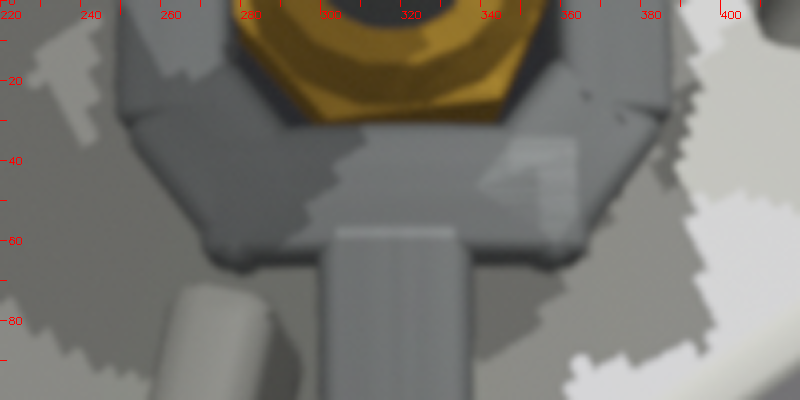

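```bash
python3 -m crank '[[-0.002,0,0.019,0,-0.022,0,-1],[-0.004,0,0.038,0,-0.045,0,-1],[-0.008,0,0.057,0,-0.067,0,-1],[-0.008,0,0.057,0,-0.067,0,-1],[-0.008,0,0.057,0,-0.067,0,-1]]' 60;  python3 - <<'E'
from h import *
rows(*[tcp(a) for a in (-21,-17,-13,-10,-6)])
i=vision.camera('wrist')
cv2.imwrite('pics/w26.png',i)
crop(i,220,0,420,100,4,'pics/w26c.png')
E
```

```text
time: 27.45
position: [0.4873, -0.044, 0.0686]
tool_rot: [-0.088, -0.702, 0.702, 0.088]
ft_force: [2.7, -0.5, 0.9]
grip_width: 0.0216
at [ 0.4873 -0.044   0.0686] yaw -25.04 ft [ 2.7 -0.5  0.9] mom [-0.16 -0.48 -0.02] gw 0.0216 t 27.45
[-0.002, 0.0, 0.02, -0.0, -0.022, 0.0]
[-0.004, 0.0, 0.039, -0.0, -0.045, 0.0]
[-0.007, 0.0, 0.058, -0.0, -0.067, 0.0]
[-0.011, 0.0, 0.072, -0.0, -0.084, 0.0]
[-0.016, 0.0, 0.091, -0.0, -0.106, 0.0]
```

View pics/w26c.png

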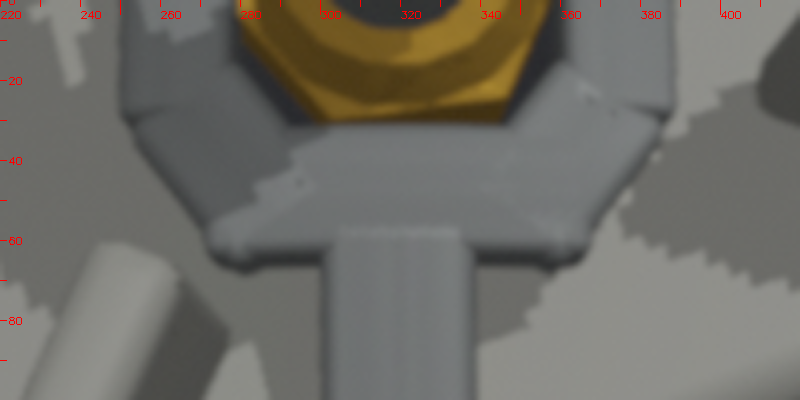

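The nut follows counter-clockwise, so the jaw is still wedged across corners. I'll bring it to the bay's middle, where the head fits between the cheeks, and then pull the jaw off backwards.

```bash
python3 - <<'E'
from h import *
rows(*[tcp(a) for a in (-18,-12,-6,0)])
E
```

```text
at [ 0.4873 -0.0439  0.0686] yaw -25.02 ft [ 1.6 -1.7  0.9] mom [-0.25 -0.51  0.  ] gw 0.0212 t 27.5
[-0.003, 0.0, 0.035, -0.0, -0.039, 0.0]
[-0.008, 0.0, 0.063, -0.0, -0.072, 0.0]
[-0.016, 0.0, 0.091, -0.0, -0.106, 0.0]
[-0.027, 0.0, 0.118, 0.0, -0.139, 0.0]
```

```bash
python3 -m crank '[[-0.003,0,0.035,0,-0.039,0,-1],[-0.008,0,0.063,0,-0.072,0,-1],[-0.016,0,0.091,0,-0.106,0,-1],[-0.027,0,0.118,0,-0.139,0,-1],[-0.027,0,0.118,0,-0.139,0,-1],[-0.027,0,0.118,0,-0.139,0,-1]]' 60; python3 -m crank '[[0.01,0,0,0,0,0,-1],[0.02,0,0,0,0,0,-1],[0.02,0,0,0,0,0,-1]]' 60; python3 - <<'E'
from h import *
rows()
i=vision.camera('wrist')
cv2.imwrite('pics/w27.png',i)
crop(i,220,0,420,100,4,'pics/w27c.png')
E
```

```text
time: 28.25
position: [0.4856, -0.104, 0.0685]
tool_rot: [-0.066, 0.704, -0.704, 0.065]
ft_force: [1.2, -1.7, 1.3]
grip_width: 0.0212
time: 28.62
position: [0.4856, -0.1071, 0.0699]
tool_rot: [0.059, -0.702, 0.706, -0.073]
ft_force: [20.8, 9.9, -3.7]
grip_width: 0.0213
at [ 0.4856 -0.1071  0.0699] yaw 0.01 ft [20.8  9.9 -3.7] mom [ 1.75 -3.13  0.7 ] gw 0.0213 t 28.62
```

View pics/w27c.png

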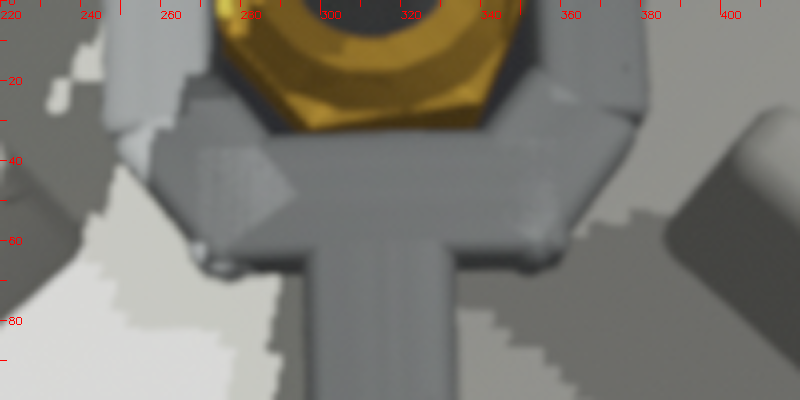

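The jaw holds against a 23 N pull. I'll increase the pull in steps, watching the force (well under 120 N).

```bash
python3 -m crank '[[0.015,0,0,0,0,0,-1],[0.03,0,0,0,0,0,-1],[0.03,0,0,0,0,0,-1]]' 60; python3 - <<'E'
from h import *
rows()
i=vision.camera('wrist')
cv2.imwrite('pics/w28.png',i)
crop(i,220,0,420,100,4,'pics/w28c.png')
E
```

```text
time: 29.05
position: [0.4606, -0.1078, 0.0683]
tool_rot: [-0.067, 0.705, -0.703, 0.066]
ft_force: [-1.1, -0.1, -1.8]
grip_width: 0.0219
at [ 0.4606 -0.1078  0.0683] yaw 0.08 ft [-1.1 -0.1 -1.8] mom [-0.1   0.08 -0.08] gw 0.0219 t 29.05
```

View pics/w28c.png

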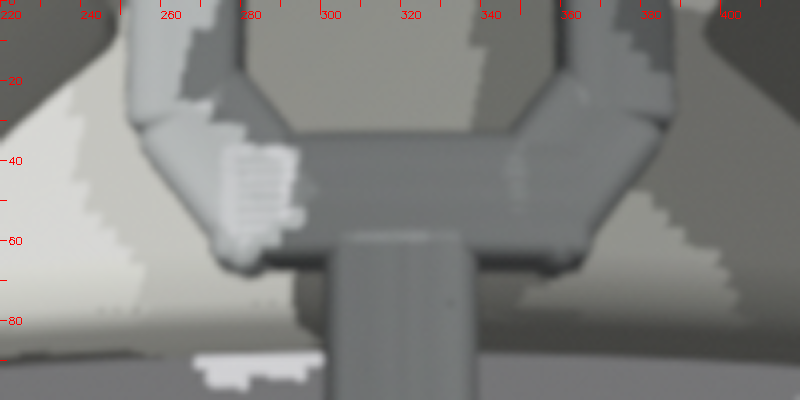

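Freed: forces near zero, jaw empty and 25 mm in front of the nut. I'll lift above the cheeks, go back round the pipe and check the nut's angle.

```bash
sed -i 's/L=.1385/L=.1398/' h.py; python3 -m crank '[[0,-0.03,0,0,0,0,-1],[0,-0.088,0,0,0,0,-1],[0,-0.088,0,0,0,0,-1],[0,-0.088,0,0,0,0,-1]]' 60; python3 - <<'E'
from h import *
rows(tcp(0,0,.046),tcp(9,0,.046),tcp(18,0,.04),tcp(27,0,.03))
i=vision.camera('wrist')
cv2.imwrite('pics/w29.png',i)
g=cv2.cvtColor(i,cv2.COLOR_BGR2GRAY)
for v in (75,220): print(g[v,295:348].tolist())
crop(i,220,0,420,100,4,'pics/w29c.png')
s=vision.camera('scene'); crop(s,240,160,380,275,5,'pics/s29c.png')
E
```

```text
time: 29.6
position: [0.4603, -0.1087, 0.1118]
tool_rot: [-0.067, 0.705, -0.703, 0.065]
ft_force: [-0.4, 0.4, -2.1]
grip_width: 0.0213
at [ 0.4603 -0.1087  0.1118] yaw 0.03 ft [-0.4  0.4 -2.1] mom [-0.04  0.13 -0.01] gw 0.0213 t 29.6
[-0.05, -0.002, 0.001, 0.001, 0.0, 0.001]
[-0.053, -0.002, 0.045, 0.001, -0.05, 0.001]
[-0.063, 0.01, 0.087, 0.001, -0.1, 0.001]
[-0.08, 0.03, 0.128, 0.001, -0.15, 0.001]
[190, 190, 190, 189, 177, 147, 104, 85, 94, 102, 107, 108, 109, 108, 108, 108, 108, 109, 110, 109, 111, 111, 110, 110, 109, 109, 110, 111, 112, 111, 111, 110, 111, 112, 113, 114, 115, 115, 114, 112, 108, 102, 96, 103, 123, 135, 138, 138, 138, 138, 139, 139, 138]
[209, 209, 208, 209, 208, 203, 181, 139, 97, 91, 98, 104, 107, 108, 108, 107, 107, 106, 106, 107, 107, 107, 108, 108, 109, 109, 110, 110, 110, 110, 110, 109, 108, 109, 108, 108, 109, 109, 109, 108, 104, 101, 99, 109, 128, 140, 144, 144, 143, 144, 144, 144, 144]
```

View pics/w29c.png

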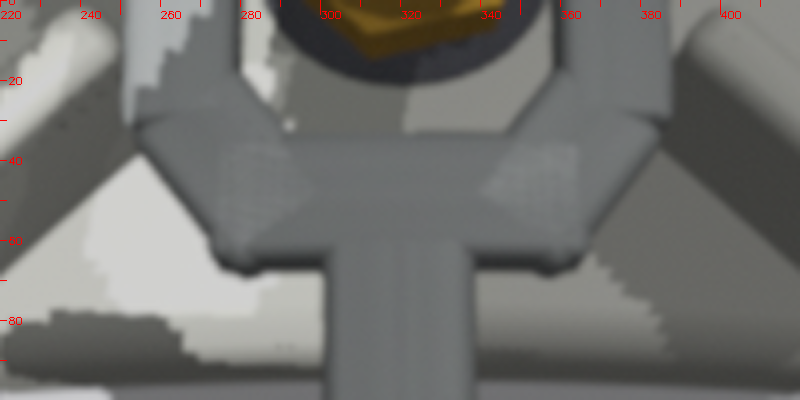

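View pics/s29c.png

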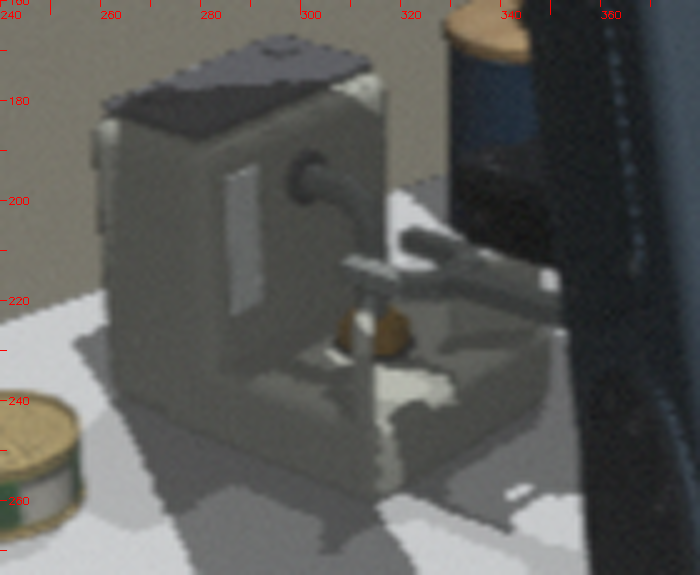

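```bash
python3 - <<'E'
from h import *
i=cv2.imread('pics/w29.png'); crop(i,280,0,370,40,8,'pics/w29d.png')
E
```

```text
(no output)
```

View pics/w29d.png

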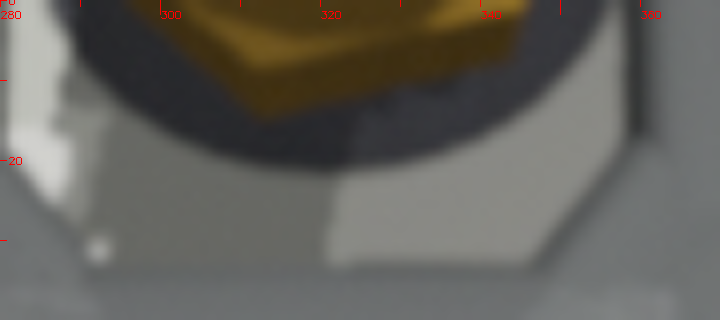

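```bash
python3 - <<'E'
from h import *
P,M,o=cur()
a=at('wrist',312.5,14.5,.046,o);b=at('wrist',343,7,.046,o)
c=at('wrist',311,8,.058,o);d=at('wrist',344,0,.058,o)
for p,q in ((a,b),(c,d)):
    l=q-p; ang=np.degrees(np.arctan2(l[1],l[0])-FY); print(p,q,np.linalg.norm(l),'edge rel',ang,'corner rel (mod60)',(ang)%60)
# circle-ring
E
```

```text
[ 0.60409945 -0.07671805  0.046     ] [ 0.61224422 -0.09295787  0.046     ] 0.01816779666570988 edge rel -74.07912990730723 corner rel (mod60) 45.920870092692766
[ 0.60397861 -0.07618795  0.058     ] [ 0.61229986 -0.09282298  0.058     ] 0.018600204619702857 edge rel -74.13895113229755 corner rel (mod60) 45.86104886770245
```

The nut now reads about 45.9° ≡ -14.1° (mod 60): it followed about 16° counter-clockwise as the jaw came off. Bookkeeping says it had met its stop near spanner -8°, so it needs about 46° more. Reseat at -14°, swing to -37°, then one last careful swing.

```bash
python3 - <<'E'
from h import *
rows(tcp(-14.1,.028,.046),tcp(-14.1,.0,.046),tcp(-14.1,0,.024))
E
```

```text
at [ 0.4604 -0.1088  0.1115] yaw 0.03 ft [ 0.6 -0.8 -2.5] mom [-0.01  0.06  0.04] gw 0.0212 t 29.7
[-0.003, -0.002, -0.081, 0.001, 0.079, 0.001]
[-0.058, -0.002, -0.067, 0.001, 0.079, 0.001]
[-0.058, 0.042, -0.067, 0.001, 0.079, 0.001]
```

```bash
python3 -m crank '[[-0.003,-0.002,-0.045,0,0.045,0,-1],[-0.003,-0.002,-0.081,0,0.079,0,-1],[-0.003,-0.002,-0.081,0,0.079,0,-1],[-0.03,-0.002,-0.074,0,0.079,0,-1],[-0.058,-0.002,-0.067,0,0.079,0,-1],[-0.058,-0.002,-0.067,0,0.079,0,-1],[-0.058,0.042,-0.067,0,0.079,0,-1],[-0.058,0.042,-0.067,0,0.079,0,-1],[-0.058,0.042,-0.067,0,0.079,0,-1]]' 60; python3 - <<'E'
from h import *
rows(tcp(-14.1,0,.012),tcp(-14.1,0,.002))
i=vision.camera('wrist')
cv2.imwrite('pics/w30.png',i)
crop(i,220,0,420,100,4,'pics/w30c.png')
E
```

```text
time: 30.82
position: [0.4839, -0.0711, 0.0918]
tool_rot: [0.021, 0.707, -0.707, -0.021]
ft_force: [-0.9, 0.5, -1.0]
grip_width: 0.0217
at [ 0.4839 -0.0711  0.0918] yaw -14.18 ft [-0.9  0.5 -1. ] mom [-0.01  0.09 -0.02] gw 0.0217 t 30.82
[0.003, 0.027, -0.001, 0.0, -0.0, 0.0]
[0.003, 0.047, -0.001, 0.0, -0.0, 0.0]
```

View pics/w30c.png

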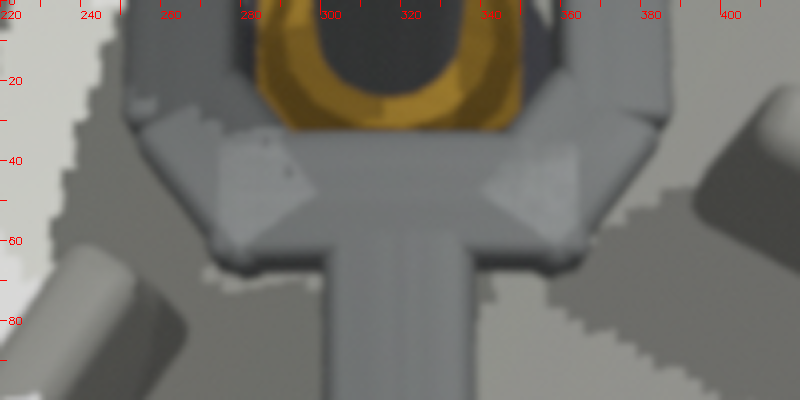

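Flats parallel; the nut is about 1 mm left of the jaw centre. Correct and seat.

```bash
python3 -m crank '[[0.003,0.005,-0.002,0,0,0,-1],[0.003,0.02,-0.002,0,0,0,-1],[0.003,0.035,-0.002,0,0,0,-1],[0.003,0.047,-0.002,0,0,0,-1],[0.003,0.047,-0.002,0,0,0,-1],[0.003,0.047,-0.002,0,0,0,-1]]' 60; python3 - <<'E'
from h import *
rows(*[tcp(a) for a in (-18,-22,-26,-30,-34,-37)])
i=vision.camera('wrist')
cv2.imwrite('pics/w31.png',i)
crop(i,220,0,420,100,4,'pics/w31c.png')
E
```

```text
time: 31.62
position: [0.4825, -0.0699, 0.068]
tool_rot: [0.021, 0.707, -0.707, -0.021]
ft_force: [0.8, -0.8, -2.4]
grip_width: 0.0212
at [ 0.4825 -0.0699  0.068 ] yaw -14.18 ft [ 0.8 -0.8 -2.4] mom [ 0.06  0.09 -0.02] gw 0.0212 t 31.62
[-0.001, -0.001, -0.018, 0.0, 0.021, 0.0]
[-0.003, -0.001, -0.038, 0.0, 0.043, 0.0]
[-0.006, -0.001, -0.057, 0.0, 0.066, 0.0]
[-0.01, -0.001, -0.076, 0.0, 0.088, 0.0]
[-0.016, -0.001, -0.094, 0.0, 0.11, 0.0]
[-0.022, -0.001, -0.108, 0.0, 0.127, 0.0]
```

View pics/w31c.png

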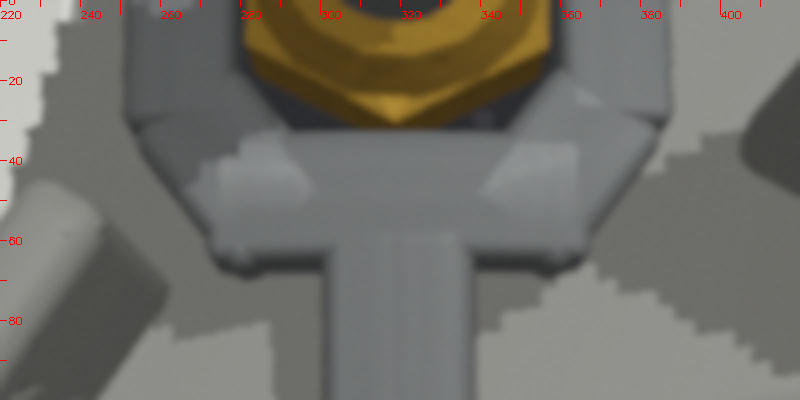

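Seated and aligned (corner at (319,30)). Swing in two stages.

```bash
python3 -m crank '[[-0.001,0,-0.018,0,0.021,0,-1],[-0.003,0,-0.038,0,0.043,0,-1],[-0.006,0,-0.057,0,0.066,0,-1],[-0.006,0,-0.057,0,0.066,0,-1]]' 60; python3 - <<'E'
from h import *
rows(*[tcp(a) for a in (-30,-34,-38)])
E
python3 -m crank '[[-0.002,0,-0.02,0,0.022,0,-1],[-0.007,0,-0.039,0,0.045,0,-1],[-0.013,0,-0.055,0,0.064,0,-1],[-0.013,0,-0.055,0,0.064,0,-1],[-0.013,0,-0.055,0,0.064,0,-1]]' 60; python3 - <<'E'
from h import *
rows(tcp(-33,0,.004),tcp(-33,0,.027),*[tcp(a,0,.027) for a in (-23,-13,-3,7,17,27)])
i=vision.camera('wrist')
cv2.imwrite('pics/w32.png',i)
crop(i,220,0,420,100,4,'pics/w32c.png')
E
```

```text
time: 32.17
position: [0.4875, -0.0414, 0.0683]
tool_rot: [-0.094, -0.701, 0.701, 0.094]
ft_force: [0.3, -0.3, -1.2]
grip_width: 0.0214
at [ 0.4875 -0.0414  0.0683] yaw -25.96 ft [ 0.3 -0.3 -1.2] mom [-0.09  0.1  -0.03] gw 0.0214 t 32.17
[-0.0, -0.0, -0.019, -0.0, 0.022, -0.0]
[-0.002, -0.0, -0.038, -0.0, 0.045, -0.0]
[-0.005, -0.0, -0.057, -0.0, 0.067, -0.0]
time: 32.8
position: [0.4977, -0.016, 0.0677]
tool_rot: [0.161, 0.688, -0.688, -0.166]
ft_force: [-4.7, 2.1, -0.8]
grip_width: 0.021
at [ 0.4977 -0.016   0.0677] yaw -37.48 ft [-4.7  2.1 -0.8] mom [0.5  0.81 0.07] gw 0.021 t 32.8
[0.001, -0.005, 0.022, -0.0, -0.025, 0.002]
[0.001, -0.051, 0.022, -0.0, -0.025, 0.002]
[-0.007, -0.051, 0.07, -0.0, -0.08, 0.002]
[-0.024, -0.052, 0.116, 0.0, -0.136, 0.002]
[-0.048, -0.052, 0.158, 0.0, -0.192, 0.002]
[-0.079, -0.052, 0.196, 0.0, -0.247, 0.002]
[-0.116, -0.052, 0.227, 0.001, -0.303, 0.002]
[-0.158, -0.052, 0.252, 0.001, -0.358, 0.002]
```

View pics/w32c.png

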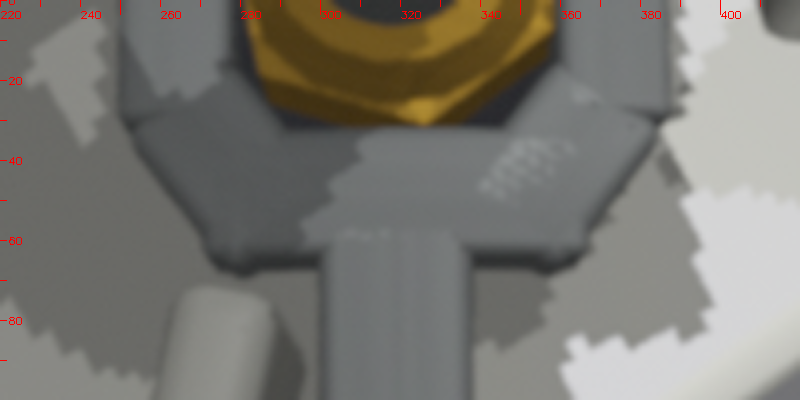

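Nut followed properly (corner at (323,31), about 7° play). I overfed about 2 mm forwards, so I correct that while easing back, then lift and return to +27°.

```bash
python3 -m crank '[[0.006,-0.004,0.022,0,-0.025,0,-1],[0.006,-0.03,0.022,0,-0.025,0,-1],[0.006,-0.052,0.022,0,-0.025,0,-1],[-0.002,-0.052,0.07,0,-0.08,0,-1],[-0.019,-0.052,0.116,0,-0.136,0,-1],[-0.043,-0.052,0.158,0,-0.192,0,-1],[-0.074,-0.052,0.196,0,-0.247,0,-1],[-0.112,-0.052,0.227,0,-0.303,0,-1],[-0.154,-0.052,0.252,0,-0.358,0,-1],[-0.154,-0.052,0.252,0,-0.358,0,-1]]' 60; python3 -m crank '[[0,0,0,0,0,0,-1],[0,0,0,0,0,0,-1],[0,0,0,0,0,0,-1]]' 60;  python3 - <<'E'
from h import *
rows(tcp(27,0,.012),tcp(27,0,.002))
i=vision.camera('wrist')
cv2.imwrite('pics/w33.png',i)
crop(i,220,0,420,100,4,'pics/w33c.png')
E
```

```text
time: 34.1
position: [0.5147, -0.1661, 0.0952]
tool_rot: [0.225, -0.668, 0.671, -0.228]
ft_force: [0.1, -0.2, -2.0]
grip_width: 0.0214
time: 34.48
position: [0.512, -0.1632, 0.0941]
tool_rot: [-0.228, 0.67, -0.669, 0.228]
ft_force: [1.0, -0.1, -2.4]
grip_width: 0.0213
at [ 0.512  -0.1632  0.0941] yaw 26.87 ft [ 1.  -0.1 -2.4] mom [-0.11  0.04  0.04] gw 0.0213 t 34.48
[0.002, 0.031, 0.001, 0.0, -0.001, 0.0]
[0.002, 0.051, 0.001, 0.0, -0.001, 0.0]
```

View pics/w33c.png

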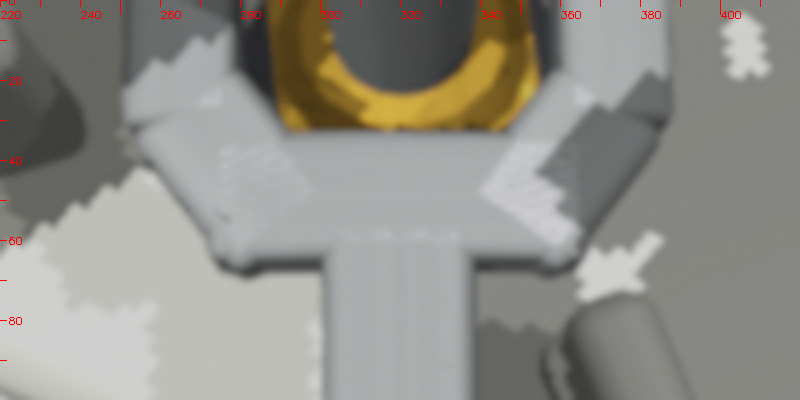

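Centred (flats at u 286 and 351, jaw 278 and 359). Seat it.

```bash
python3 -m crank '[[0.001,0.015,0,0,0,0,-1],[0.001,0.03,0,0,0,0,-1],[0.001,0.042,0,0,0,0,-1],[0.001,0.05,0,0,0,0,-1],[0.001,0.05,0,0,0,0,-1],[0.001,0.05,0,0,0,0,-1]]' 60;  python3 - <<'E'
from h import *
rows(*[tcp(a) for a in (20,13,6,0,-3)])
i=vision.camera('wrist')
cv2.imwrite('pics/w34.png',i)
crop(i,220,0,420,100,4,'pics/w34c.png')
E
```

```text
time: 35.28
position: [0.512, -0.1643, 0.0691]
tool_rot: [-0.228, 0.669, -0.669, 0.228]
ft_force: [-0.3, 0.4, -1.9]
grip_width: 0.0213
at [ 0.512  -0.1643  0.0691] yaw 26.87 ft [-0.3  0.4 -1.9] mom [-0.02  0.13  0.03] gw 0.0213 t 35.27
[-0.002, 0.001, -0.035, 0.0, 0.038, 0.0]
[-0.008, 0.001, -0.069, 0.0, 0.077, 0.0]
[-0.018, 0.001, -0.101, 0.0, 0.116, 0.0]
[-0.029, 0.001, -0.128, 0.0, 0.149, 0.0]
[-0.036, 0.001, -0.141, 0.0, 0.166, 0.0]
```

View pics/w34c.png

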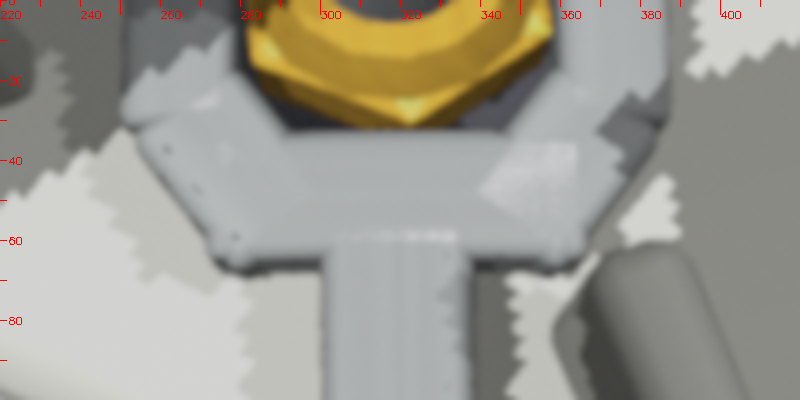

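Seated. Final swing: to -3° first, then small steps with force checks.

```bash
python3 -m crank '[[-0.002,0,-0.035,0,0.038,0,-1],[-0.008,0,-0.069,0,0.077,0,-1],[-0.018,0,-0.101,0,0.116,0,-1],[-0.029,0,-0.128,0,0.149,0,-1],[-0.036,0,-0.141,0,0.166,0,-1],[-0.036,0,-0.141,0,0.166,0,-1],[-0.036,0,-0.141,0,0.166,0,-1]]' 60;  python3 - <<'E'
from h import *
rows(*[tcp(a) for a in (-5,-7,-9)])
i=vision.camera('wrist')
cv2.imwrite('pics/w35.png',i)
crop(i,220,0,420,100,4,'pics/w35c.png')
E
```

```text
time: 36.2
position: [0.4836, -0.0977, 0.0692]
tool_rot: [0.048, -0.705, 0.706, -0.048]
ft_force: [0.8, 1.7, -1.4]
grip_width: 0.021
at [ 0.4836 -0.0977  0.0692] yaw -2.98 ft [ 0.8  1.7 -1.4] mom [0.11 0.03 0.04] gw 0.021 t 36.2
[-0.0, 0.001, -0.01, -0.0, 0.011, -0.0]
[-0.001, 0.001, -0.02, -0.0, 0.022, -0.0]
[-0.001, 0.001, -0.03, -0.0, 0.034, -0.0]
```

View pics/w35c.png

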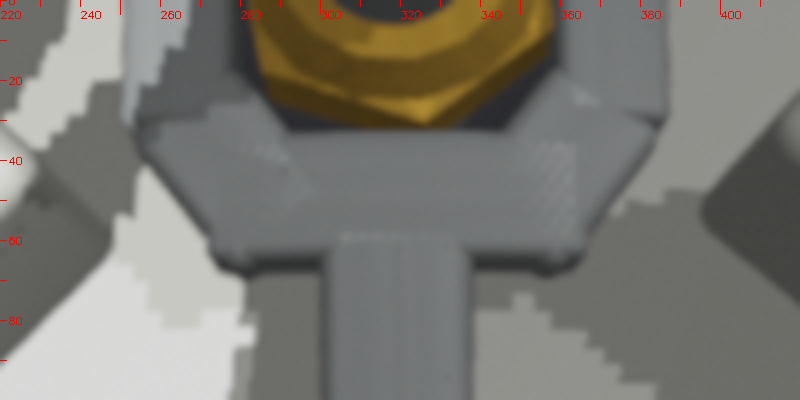

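```bash
for k in 1; do python3 -m crank '[[0,0,-0.01,0,0.011,0,-1],[0,0,-0.01,0,0.011,0,-1]]' 60; python3 -m crank '[[0,0,-0.01,0,0.011,0,-1],[0,0,-0.01,0,0.011,0,-1]]' 60; done; python3 - <<'E'
from h import *
rows(tcp(-7),tcp(-9))
E
python3 -m crank '[[0,0,-0.01,0,0.011,0,-1],[0,0,-0.01,0,0.011,0,-1]]' 60; python3 - <<'E'
from h import *
rows(tcp(-9),tcp(-11))
E
```

```text
time: 36.5
position: [0.483, -0.0928, 0.0691]
tool_rot: [0.035, -0.706, 0.706, -0.036]
ft_force: [0.4, 0.0, -2.6]
grip_width: 0.0217
time: 36.75
position: [0.4825, -0.0879, 0.0691]
tool_rot: [0.023, -0.707, 0.707, -0.024]
ft_force: [1.2, -2.2, -1.4]
grip_width: 0.0214
at [ 0.4825 -0.0879  0.0691] yaw -6.92 ft [ 1.2 -2.2 -1.4] mom [-0.11  0.05  0.02] gw 0.0214 t 36.75
[0.0, 0.001, -0.0, -0.0, 0.0, -0.0]
[-0.0, 0.001, -0.01, -0.0, 0.011, -0.0]
time: 37.0
position: [0.4823, -0.0829, 0.0691]
tool_rot: [0.011, -0.707, 0.707, -0.011]
ft_force: [1.9, 0.2, -2.7]
grip_width: 0.0215
at [ 0.4823 -0.0829  0.0691] yaw -8.9 ft [ 1.9  0.2 -2.7] mom [-0.12 -0.02  0.03] gw 0.0215 t 37.0
[-0.0, 0.001, -0.0, -0.0, 0.001, -0.0]
[-0.0, 0.001, -0.01, -0.0, 0.012, -0.0]
```

```bash
python3 -m crank '[[0,0,-0.01,0,0.011,0,-1],[0,0,-0.01,0,0.011,0,-1],[0,0,-0.01,0,0.011,0,-1]]' 60; python3 - <<'E'
from h import *
rows(tcp(-13))
i=vision.camera('wrist')
cv2.imwrite('pics/w36.png',i)
crop(i,220,0,420,100,4,'pics/w36c.png')
E
```

```text
time: 37.38
position: [0.4821, -0.078, 0.0691]
tool_rot: [-0.001, -0.707, 0.707, 0.001]
ft_force: [1.6, -1.4, -2.9]
grip_width: 0.0212
at [ 0.4821 -0.078   0.0691] yaw -10.9 ft [ 1.6 -1.4 -2.9] mom [-0.18 -0.18 -0.01] gw 0.0212 t 37.38
[-0.0, 0.001, -0.01, -0.0, 0.012, -0.0]
```

View pics/w36c.png

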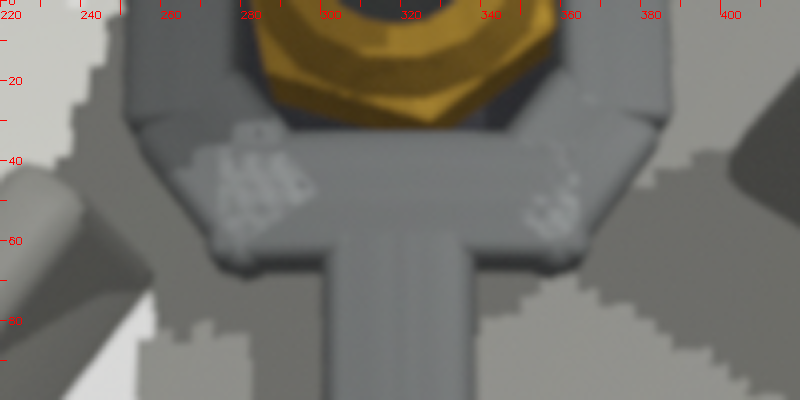

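```bash
python3 -m crank '[[0,0,-0.01,0,0.011,0,-1],[0,0,-0.01,0,0.011,0,-1],[0,0,-0.01,0,0.011,0,-1]]' 60; python3 - <<'E'
from h import *
rows()
i=vision.camera('wrist')
cv2.imwrite('pics/w37.png',i)
for n in ('w34','w35','w36','w37'):
    crop(cv2.imread(f'pics/{n}.png'),270,0,370,40,7,f'pics/{n}d.png')
a=np.vstack([cv2.imread(f'pics/{n}d.png')[:140] for n in ('w31','w35','w36','w37') if n!='w31'])
cv2.imwrite('pics/cmp37.png',np.vstack([cv2.imread(f'pics/{n}d.png')[:280] for n in ('w36','w37')]))
E
```

```text
time: 37.8
position: [0.4821, -0.073, 0.0691]
tool_rot: [-0.014, -0.707, 0.707, 0.013]
ft_force: [2.3, -2.0, -1.8]
grip_width: 0.0213
at [ 0.4821 -0.073   0.0691] yaw -12.89 ft [ 2.3 -2.  -1.8] mom [-0.36 -0.14 -0.01] gw 0.0213 t 37.8
```

View pics/cmp37.png

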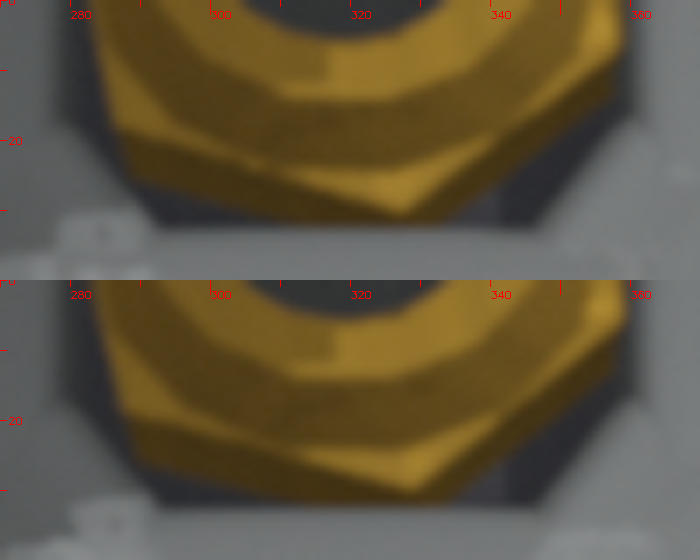

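```bash
python3 - <<'E'
from h import *
P,M,o=cur()
def ang(yaw_rel,pts):
    # tool frame -> rel angle: use pose with measured TCP height; orientation from yaw_rel
    oo=dict(position=np.array([0,0,.0691]),tool_rot=R.from_matrix(toolR(np.radians(yaw_rel)+np.pi)).as_quat())
    q=[at('wrist',*p,.058,oo) for p in pts]
    out=[]
    for a,b in zip(q,q[1:]):
        l=b-a; out.append((round(np.degrees(np.arctan2(l[1],l[0]))%60,1),round(np.linalg.norm(l)*1e3,1)))
    return out
print('w36',ang(-10.9,[(286,19),(327,30),(358,8)]))
print('w37',ang(-12.9,[(288,19),(329.5,29.8),(358.5,6)]))
for n in ('w31','w34','w35'): crop(cv2.imread(f'pics/{n}.png'),270,0,370,40,7,f'pics/{n}d.png')
cv2.imwrite('pics/cmp35.png',np.vstack([cv2.imread(f'pics/{n}d.png')[:280] for n in ('w34','w35')]))
E
```

```text
w36 [(np.float64(1.8), np.float64(18.4)), (np.float64(58.1), np.float64(17.2))]
w37 [(np.float64(0.4), np.float64(18.5)), (np.float64(0.2), np.float64(17.1))]
```

View pics/cmp35.png

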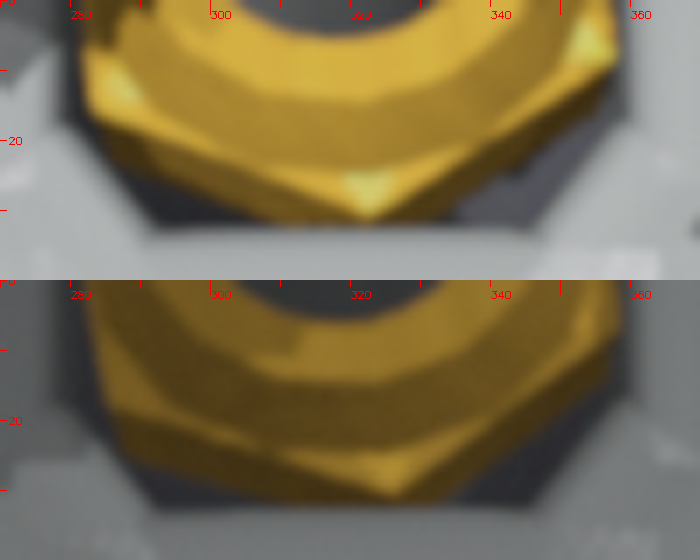

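The nut's edges now read about 0° (mod 60) and did not move between the last two pictures while the spanner turned 2° more. It is against its stop, at the home angle. I ease the spanner back to the middle of its play, without driving the nut back, and look.

```bash
python3 - <<'E'
from h import *
rows(tcp(-8),tcp(-4),tcp(-1))
E
python3 -m crank '[[0,0,0.025,0,-0.027,0,-1],[0.001,0,0.045,0,-0.05,0,-1],[0.001,0,0.045,0,-0.05,0,-1],[0.001,0,0.045,0,-0.05,0,-1]]' 60; python3 - <<'E'
from h import *
rows()
i=vision.camera('wrist')
cv2.imwrite('pics/w38.png',i)
crop(i,270,0,370,40,7,'pics/w38d.png')
E
```

```text
at [ 0.4821 -0.073   0.0691] yaw -12.9 ft [ 2.4 -2.3 -1.6] mom [-0.39 -0.16  0.01] gw 0.0214 t 37.85
[-0.002, 0.001, 0.024, -0.0, -0.027, -0.0]
[-0.004, 0.001, 0.044, -0.0, -0.049, -0.0]
[-0.006, 0.001, 0.058, -0.0, -0.066, -0.0]
time: 38.35
position: [0.4794, -0.0944, 0.0688]
tool_rot: [-0.042, 0.706, -0.705, 0.041]
ft_force: [-0.9, -1.5, -2.6]
grip_width: 0.0216
at [ 0.4794 -0.0944  0.0688] yaw -3.99 ft [-0.9 -1.5 -2.6] mom [-0.13  0.18 -0.16] gw 0.0216 t 38.35
```

View pics/w38d.png

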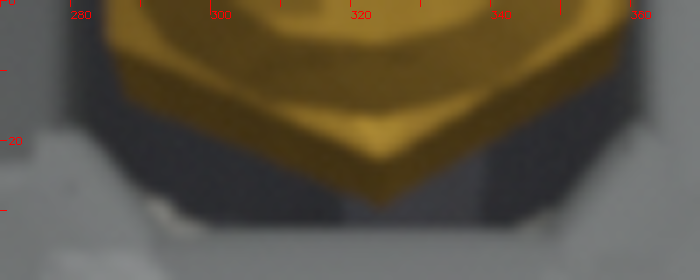

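```bash
python3 - <<'E'
from h import *
P,M,o=cur()
q=[at('wrist',*p,.058,o) for p in [(285.5,7),(322.5,22.5),(357.5,5)]]
for a,b in zip(q,q[1:]):
    l=b-a; print((np.degrees(np.arctan2(l[1],l[0])-FY)+30)%60-30,np.linalg.norm(l))
rows()
E
```

```text
0.08352868675817149 0.01763128356778468
-3.8475604969833768 0.017370335824605895
at [ 0.4795 -0.0944  0.0689] yaw -3.97 ft [-1.9 -0.3 -2.7] mom [-0.18  0.23 -0.08] gw 0.0212 t 38.4
```

Nut reads 0 to -4° by different edges, i.e. home within reading error. Lift straight up off the nut.

```bash
python3 -m crank '[[0,-0.015,0,0,0,0,-1],[0,-0.04,0,0,0,0,-1],[0,-0.07,0,0,0,0,-1],[0,-0.09,0,0,0,0,-1],[0,-0.09,0,0,0,0,-1]]' 60; python3 - <<'E'
from h import *
rows()
i=vision.camera('wrist')
cv2.imwrite('pics/w39.png',i)
crop(i,220,0,420,100,4,'pics/w39c.png')
E
```

```text
time: 39.02
position: [0.481, -0.0952, 0.1153]
tool_rot: [0.041, -0.705, 0.706, -0.043]
ft_force: [-0.5, -0.5, -1.4]
grip_width: 0.0214
at [ 0.481  -0.0952  0.1153] yaw -3.91 ft [-0.5 -0.5 -1.4] mom [ 0.03  0.17 -0.01] gw 0.0214 t 39.02
```

View pics/w39c.png

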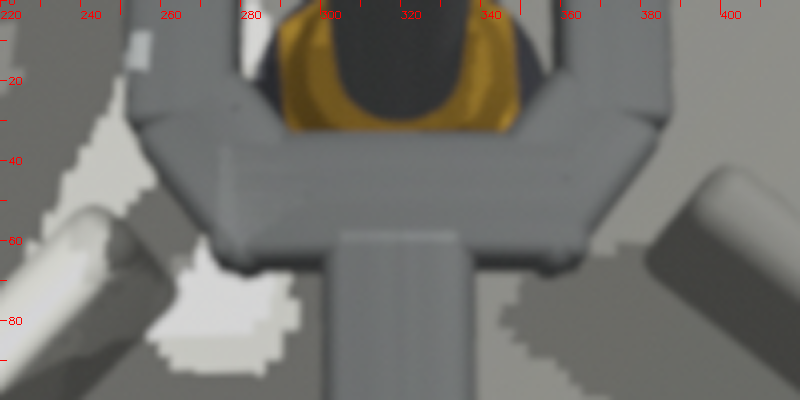

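```bash
python3 - <<'E'
from h import *
P,M,o=cur()
print(row(P,M,[.43,-.04,.28],toolR(-2.9598)),row(P,M,[.5225,-.0383,.2804],toolR(-2.9598)))
E
```

```text
[0.087, -0.3308, -0.1212, -0.0002, -0.0201, -0.0003] [-0.0971, -0.3314, -0.1026, -0.0002, -0.0201, -0.0003]
```

```bash
python3 -m crank '[[0.07,0,0,0,0,0,-1],[0.14,0,0,0,0,0,-1],[0.14,-0.05,0,0,0,0,-1],[0.14,-0.17,0,0,0,0,-1],[0.13,-0.29,0,0,0,0,-1],[0.087,-0.331,-0.12,0,-0.02,0,-1],[-0.097,-0.331,-0.103,0,-0.02,0,-1],[-0.097,-0.331,-0.103,0,-0.02,0,-1],[-0.097,-0.331,-0.103,0,-0.02,0,-1],[-0.097,-0.331,-0.103,0,-0.02,0,-1]]' 60; python3 -m crank '[[0,0,0,0,0,0,-1]]' 60; python3 - <<'E'
from h import *
P,M,o=cur(); print(P)
np.save('o40.npy',np.r_[o['position'],o['tool_rot']])
i=vision.camera('wrist')
cv2.imwrite('pics/w40.png',i)
crop(i,330,80,430,170,7,'pics/w40c.png')
E
```

```text
time: 40.33
position: [0.5208, -0.0378, 0.2785]
tool_rot: [-0.065, 0.705, -0.704, 0.063]
ft_force: [-0.6, -0.3, -2.4]
grip_width: 0.0212
time: 40.45
position: [0.5209, -0.0381, 0.2791]
tool_rot: [-0.065, 0.704, -0.704, 0.063]
ft_force: [0.4, 0.1, -2.3]
grip_width: 0.0217
[ 0.52089641 -0.03808087  0.27906079]
```

View pics/w40c.png

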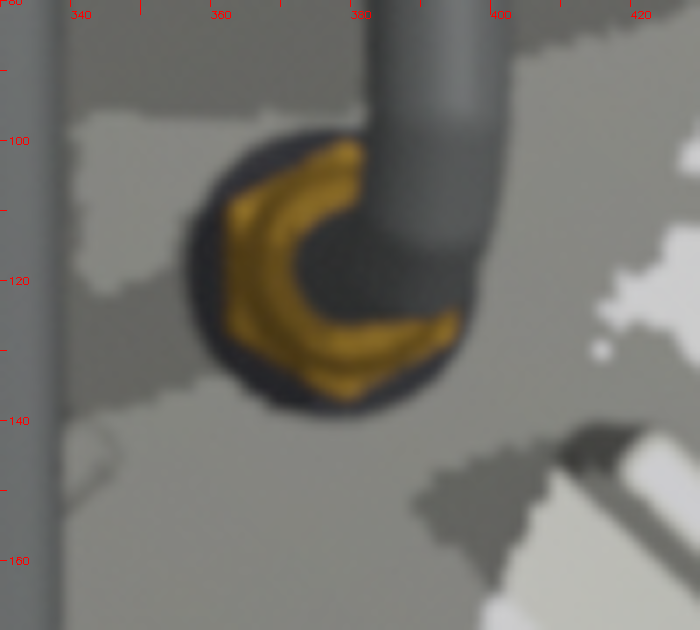

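```bash
python3 - <<'E'
from h import *
from scipy.optimize import least_squares
def fit(f,pts,ks):
    a=np.load(f); o=dict(position=a[:3],tool_rot=a[3:])
    c=np.array([at('wrist',*p,.058,o)[:2] for p in pts]); r0=.016/np.cos(np.pi/6)
    g=lambda x: np.concatenate([c[i]-(x[:2]+r0*np.array([np.cos(x[2]+k*np.pi/3),np.sin(x[2]+k*np.pi/3)])) for i,k in enumerate(ks)])
    s=least_squares(g,[.622,-.078,np.arctan2(*(c[0]-[.622,-.078])[::-1])]); return s.x, (np.degrees(s.x[2]-FY)+30)%60-30, (s.fun*1e3).round(2)
print(fit('o40.npy',[(362,109),(362,127),(379,137),(395,128)],[0,1,2,3]))
print(fit('o40.npy',[(379.5,100.5),(362,109),(362,127),(379,137)],[-1,0,1,2]))
E
```

```text
(array([ 0.62192312, -0.0776201 ,  1.24767988]), np.float64(0.7724807031677727), array([-0.09,  0.34,  0.31,  0.65, -0.16, -0.38, -0.07, -0.61]))
(array([ 0.62170013, -0.07781427,  1.22422484]), np.float64(-0.5713941276443109), array([-0.08, -0.62, -0.27,  0.68,  0.21,  0.56,  0.14, -0.62]))
```

The hex fit gives the nut at 0 ± 1° (mod 60) relative to the filter, i.e. home. Now carry the spanner back to the clear place on the left and lay it down.

```bash
python3 - <<'E'
from h import *
P,M,o=cur()
print(row(P,M,[.43,0.03,.25],toolR(-3.2)),row(P,M,[.417,.202,.12],toolR(2.64)))
E
```

```text
[0.1547, 0.0589, -0.1669, 0.0001, 0.0761, 0.0004] [0.1181, 0.3191, -0.5098, 0.0, 0.2172, 0.0005]
```

```bash
python3 -m crank '[[0.1,0,-0.05,0,0.02,0,-1],[0.155,0.059,-0.167,0,0.076,0,-1],[0.14,0.13,-0.3,0,0.13,0,-1],[0.12,0.22,-0.42,0,0.18,0,-1],[0.118,0.319,-0.51,0,0.217,0,-1],[0.118,0.319,-0.51,0,0.217,0,-1],[0.118,0.319,-0.51,0,0.217,0,-1],[0.118,0.319,-0.51,0,0.217,0,-1]]' 60; python3 - <<'E'
from h import *
P,M,o=cur(); print(P,np.arctan2(M[1,0],M[0,0]))
print(row(P,M,[.417,.202,.0195],toolR(2.64)))
cv2.imwrite('pics/s41.png',vision.camera('scene'))
E
```

```text
time: 41.5
position: [0.4188, 0.2016, 0.1207]
tool_rot: [0.175, 0.685, -0.685, -0.175]
ft_force: [0.3, 0.1, -2.1]
grip_width: 0.0214
[0.41880048 0.20163032 0.12065598] 2.641331788376399
[0.0037, 0.2023, 0.0012, 0.0002, 0.0004, -0.0003]
```

View pics/s41.png

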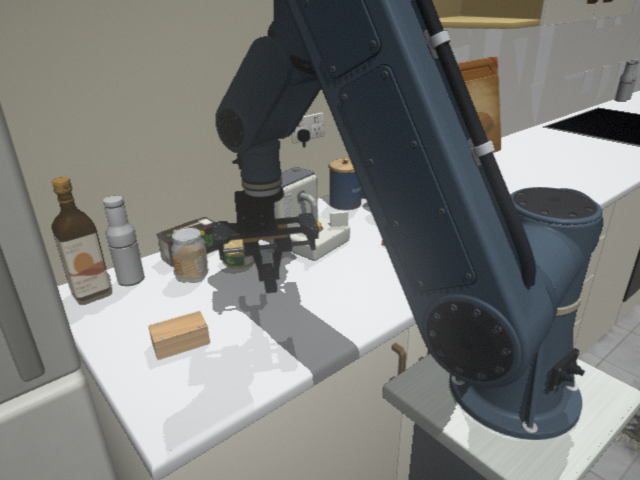

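```bash
python3 -m crank '[[0,0.1,0,0,0,0,-1],[0,0.17,0,0,0,0,-1],[0,0.19,0,0,0,0,-1],[0,0.198,0,0,0,0,-1],[0,0.202,0,0,0,0,-1],[0,0.202,0,0,0,0,-1]]' 60; python3 -m crank '[[0,0,0,0,0,0,-0.3],[0,0,0,0,0,0,0.0],[0,0,0,0,0,0,0.2],[0,0,0,0,0,0,0.2],[0,-0.05,0,0,0,0,0.2],[0,-0.15,0,0,0,0,0.2],[0,-0.26,0,0,0,0,0.2],[0,-0.26,0,0,0,0,0.2]]'; python3 - <<'E'
from h import *
P,M,o=cur(); print(P)
cv2.imwrite('pics/w42.png',vision.camera('wrist'))
cv2.imwrite('pics/s42.png',vision.camera('scene'))
E
```

```text
time: 42.3
position: [0.4191, 0.2021, 0.02]
tool_rot: [0.176, 0.685, -0.685, -0.174]
ft_force: [0.5, -0.2, -2.2]
grip_width: 0.0216
time: 43.3
position: [0.421, 0.2027, 0.1526]
tool_rot: [0.178, 0.687, -0.684, -0.172]
ft_force: [0.1, 0.3, -0.4]
grip_width: 0.0524
[0.42098958 0.20271998 0.15264607]
```

View pics/w42.png

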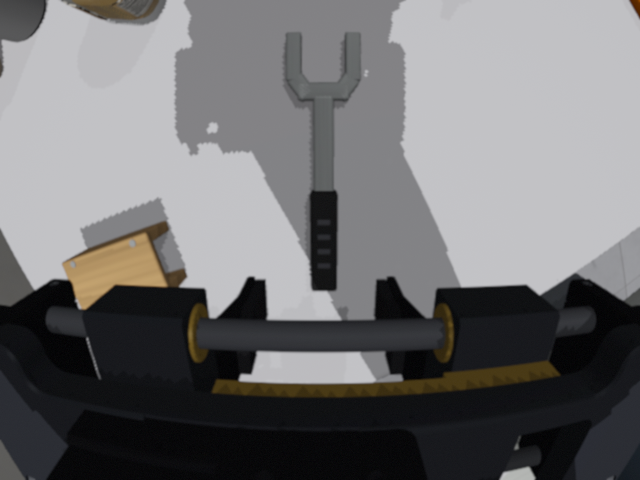

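View pics/s42.png

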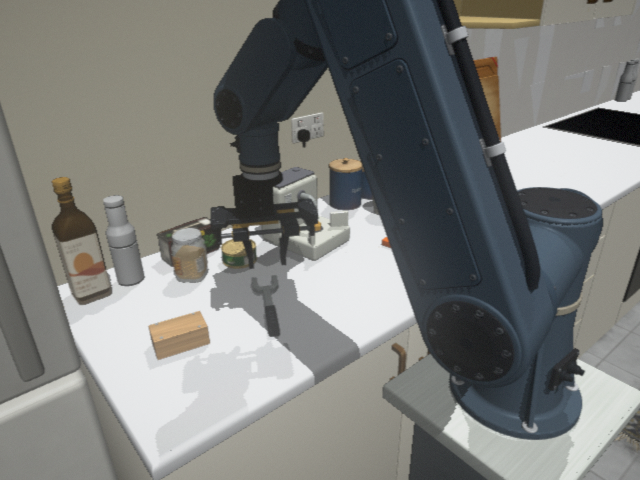

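```bash
python3 -m crank '[[0,-0.05,0,0,0,0,0.2],[0,-0.05,0,0,0,0,0.2],[0,-0.05,0,0,0,0,0.2]]'; python3 - <<'E'
from h import *
cv2.imwrite('pics/t43.png',vision.camera('top'))
E
```

```text
time: 43.78
position: [0.4174, 0.2018, 0.1726]
tool_rot: [-0.174, -0.685, 0.686, 0.176]
ft_force: [-0.6, 0.9, 0.2]
grip_width: 0.0525
```

View pics/t43.png

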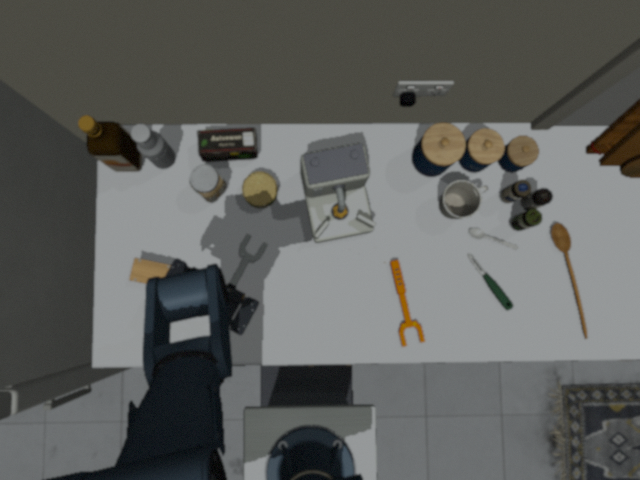

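The top view shows the tin (260,188), jar (207,182), mug (460,198) and orange look-alike all where they were. The spanner lies flat and clear of the filter. Handing in.

```bash
python3 -c "
from rig import robot
print(robot.hand_in())"
```

```text
the job is handed in; nothing more can be done
None
```

The job is handed in at about 44 s, and by my last checks the nut is fully home. I drew the spanner out of the sleeve by its neck and laid it flat on the worktop. I then took it by the rubber grip and tightened the nut in five lift-and-reseat swings, the last one ending against the stop.

**What went wrong:** on the third swing the nut had already reached its stop and I kept turning. The jaw slipped and wedged across the nut's corners. Lifting did not free it; turning back only brought the nut round with the spanner. I pulled the jaw off backwards with more than 23 N (the most I read). That loosened the nut by about 46°, which the last two swings took up again.

**Last checks:**
- **Nut:** it stayed still while I turned the spanner 2° further, and its hexagon then measured 0 ± 1° (mod 60°) to the filter. Reading its angle inside the jaw gave up to 4° of scatter. The wrist force never showed the stop clearly, so "home" rests on the pictures and my count of the swings.
- **Spanner and bystanders:** the spanner lies flat and clear of the filter. The mug, tin, jar and orange look-alike have not moved, and the gripper was open and clear of everything.

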